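# Stamp the guest soaps and close the gift box

## Robot

A 6-joint arm with a two-finger parallel gripper is mounted at the origin on the work surface. World frame = base frame: x ahead of the robot, y to its left, z up, the work surface at z = 0. Lengths are in m, angles in rad, forces in N, time in s.
With the tool pointing down it reaches from about 0.35 to 0.925 m from the base axis. Payload 6.4 kg.
Tool frame: the origin (TCP) lies between the finger pads; the fingertips stand 17 mm ahead of it and the grasp point (between the pads) lies 2 mm behind it; z points along the fingers, y is the line along which they close (so a half turn about z gives the same grasp; the last joint's range is limited). The gripper opens to 85 mm and grips with 20 to 120 N. Pads are 22 mm wide; open, the fingers measure 114 mm over their backs; the gripper's body (76 mm by 85 mm) begins 54 mm behind the grasp point. The pads swing forward as they close: fully open they stand 13 mm farther back than shut.
Start: joints at [1.127, 0.245, 1.558, -0, 1.339, -0.174], TCP at [0.173, 0.626, 0.248] pointing down, gripper open.
Joint ranges: [-3.13, 3.13], [-1.02, 2.26], [0.13, 2.54], [-0.95, 4.09], [0.21, 2.88], [-2.74, 2.74]. Speed limits (rad/s): [2.57, 2.57, 3.14, 3.14, 3.14, 3.14].

## Interface

Orientations are given as [roll, pitch, yaw] about the fixed x, y, z axes, in that order (R = Rz(yaw) Ry(pitch) Rx(roll)).
In Python, from plant import arm, vision gives the robot as it stands.
- The arm moves only by the tool apply_moves, never from a script. Its argument "commands" is a list of rows, each a list of 7 numbers: the shift along the tool's x, y, z in units of 400 mm (1.0 is 400 mm), then the turn, a rotation vector about the tool's x, y, z in units of 180 degrees (1.0 is 180 degrees), then the closure, from -1 (fully open) to 1 (shut). In form: [[dx, dy, dz, ax, ay, az, fingers], ...]. A call has 1 to 8 rows; each row shifts and turns the commanded pose from where the row before left it, along the tool's axes as they then stand; what a row does not reach is not made up. A row lasts 1/8 s, in which the tool goes at most 62.5 mm and 10.7 degrees, less where a joint would pass 70% of its speed; a pose out of reach is approached as far as the arm can. A call with a number of a shift or a turn outside -1 to 1 is refused whole. A call with a gripper value outside its range is refused whole. The fingers move at their own pace and stop on an object; "grip_force" is the grip in N (left out, the last holds). Time passes only in rows, so rows that do not move let the fingers close. It gives the time, the measured TCP pose, the force, the opening and the grip force at its end, in the units of the state.
- arm.state(): the state, without advancing time (a new reading comes with each control period).
- vision.camera(name): name is "scene" or "top" or "wrist"; returns the picture (384x512x3 uint8, red, green, blue); there is no depth.
- vision.camera_params(name): a dict with "fx", "fy", "cx", "cy" (pixels), "k1" (the pictures are not rectified: a ray, as slopes to the right and down, at radius r is drawn at 1 + k1 r^2 times it, then the intrinsics apply), "origin" and "attitude" of the camera in the world. Camera axes: x right, y down, z forward; pixel columns grow to the right and rows downward; lengths in m; the calibration is good to about 2 mm. A picture is of the moment at which its call begins: read the wrist's pose just before it. camera_params takes no time and is no camera call; for the wrist camera it gives the pose at the moment of the call.
- arm.close_job(): hands the job in; it is judged then, once.
The state is a dict: "clock": time; "joint_pos": joint angles; "joint_vel": joint speeds; "joint_efforts": joint torques, N m; "ee_pos": TCP position; "orientation": TCP orientation; "wrist_force": force on the tool from outside, world axes, zero at the start; "torque": the same for the moment, N m; "opening": opening from 0.0 (shut) to 1.0 (fully open); "grasp_force": force on a finger pad.
Only numpy, scipy, OpenCV 4.12 (cv2) and the standard library are available. Lean on these libraries where they do the work, as an engineer would, in place of code of your own. Each camera call takes 0.05 s, during which the arm holds its last target. There are 200 camera calls.

## Task

Stamp each guest soap on the turquoise tray, one at a time from the palest to the darkest so that no dark colour marks a pale bar: lay it flat in the nest of the press, swing the lever to its stop, hold it there a moment and let it return. Put the stamped soaps flat, side by side, into the wooden gift box, then set the dark cover into the box so that it sits level on its ledges, and leave the lever up. There may be two or three soaps; leave the three little bottles and the pumice block standing where they are.

Things in the scene. Friction and masses are not known exactly. Their poses are not given: they have to be found in the camera images.
- soap_ivory: guest soap bar, ivory white (the palest), 60 x 42 x 20 mm (x, y, z), 55 g; origin at its centre, z is the thickness; starts flat on the turquoise tray; may be absent
- soap_pink: guest soap bar, pink (the middle shade), 60 x 42 x 20 mm (x, y, z), 55 g; origin at its centre, z is the thickness; starts flat on the turquoise tray; may be absent
- soap_red: guest soap bar, dark red (the darkest), 60 x 42 x 20 mm (x, y, z), 55 g; origin at its centre, z is the thickness; starts flat on the turquoise tray; may be absent
- nest (a point): centre of the floor of the press's soap nest, a level pocket 68 x 50 mm (x, y) with a brass rim standing 4 mm above its floor; the floor is 30 mm above the table. x points to the rear of the press, away from the operator, z up. A soap lies in it flat with its long side along x. Rim is 4 mm wide; beside it the press base (130 mm wide) is 5 mm below the nest floor
- press_lever (a joint): angle of the sprung press lever: 0 = raised (at rest), grows as its handle is pulled forward (nest -x) and down, stop at 1.4 rad, where the die meets a soap lying flat in the nest. The spring raises it again when let go; about 3 to 8 N at the handle
- lever_grip (a point): middle of the lever's red grip, a round bar 18 mm across and 70 mm long, level along the nest's y axis, at the lever's end beside the press arm (the arm is 60 mm to the +y side, the free end 35 mm to the -y side). It swings on a 191 mm radius about lever_hinge; raised it is 243 mm above the table, at the stop 120 mm and about 60 mm in front of the nest centre. The point turns with the lever
- lever_hinge (a point): point on the hinge axis of the lever, in the plane of lever_grip's swing: 120 mm behind the nest centre, 55 mm above the table; the axis runs along its y, and its axes are parallel to those of nest
- die_face (a point): centre of the face of the brass die (50 x 34 mm) under the lever; at the stop it lies 20 mm above the nest floor, over its centre
- tray: turquoise glazed tray 330 x 150 mm, floor 8 mm thick, rim 14 mm above the table; its middle is 30 mm in +x from its origin (on the underside); fixed to the bench
- gift_box: open light-wood gift box, 256 x 120 x 44 mm (x, y, z), walls 6 mm, floor 6 mm thick; origin at the centre of its underside, fixed. Inside it is 244 x 108 mm; at either x end a ledge 14 mm wide rises to 34 mm, so the room for soaps is 216 x 108 mm, deep enough for one layer, in a row along x
- cover: loose dark-wood drop-in cover for the gift box, 236 x 100 x 8 mm, with a brass bar handle 50 x 14 mm (x, y) standing 22 mm above its middle (8 to 30 mm above its origin); origin at the centre of its underside. Closed, it lies inside the box walls on the two end ledges, its underside 34 mm above the box's underside; either way round
- bottle_red: mini bottle of red shampoo, 37 mm across, 66 mm tall, clear cap; stands behind the work area. Not part of the job; origin under its centre
- bottle_pink: mini bottle of pale pink conditioner, 37 mm across, 66 mm tall, clear cap; stands behind the work area. Not part of the job; origin under its centre
- bottle_clear: mini bottle of clear gel, 37 mm across, 66 mm tall; stands on the far end of the turquoise tray, beyond the soaps. Not part of the job; origin under its centre
- pumice: grey pumice block 70 x 45 x 30 mm; between the robot and the press. Not part of the job; origin under its centre
Not all that is in view belongs to the job. What is meant by the soap_red is not blue or yellow, and is the smaller of those in its own colour.

How it is judged:
On the way, in this order (a step that is already met when the one before it is completed fails the run):
1. soap_ivory lies level in the nest and the die is swung down on it, lever at its stop (x of soap_ivory in the frame of nest between -0.006 and 0.006 m and y of soap_ivory in the frame of nest between -0.006 and 0.006 m and z of soap_ivory in the frame of nest between 0.007 and 0.0125 m and angle between the z axis of soap_ivory and the z axis of nest, either way round below 0.06 rad and distance between die_face and soap_ivory below 0.0145 m), for 0.2 s.
2. soap_pink lies level in the nest and the die is swung down on it, lever at its stop (x of soap_pink in the frame of nest between -0.006 and 0.006 m and y of soap_pink in the frame of nest between -0.006 and 0.006 m and z of soap_pink in the frame of nest between 0.007 and 0.0125 m and angle between the z axis of soap_pink and the z axis of nest, either way round below 0.06 rad and distance between die_face and soap_pink below 0.0145 m), for 0.2 s.
3. soap_red lies level in the nest and the die is swung down on it, lever at its stop (x of soap_red in the frame of nest between -0.006 and 0.006 m and y of soap_red in the frame of nest between -0.006 and 0.006 m and z of soap_red in the frame of nest between 0.007 and 0.0125 m and angle between the z axis of soap_red and the z axis of nest, either way round below 0.06 rad and distance between die_face and soap_red below 0.0145 m), for 0.2 s.
At the end, for the whole second after the job is handed in: Every soap present lies flat (within 5 degrees) on the floor of the gift box, the cover lies on the box's ledges level (within 1.7 degrees), its underside 31 to 36.5 mm above the box's underside and within 8 mm of centre, the lever is back up (under 0.08 rad), and all is still (x of soap_ivory in the frame of gift_box between -0.11 and 0.11 m and y of soap_ivory in the frame of gift_box between -0.056 and 0.056 m and z of soap_ivory in the frame of gift_box between 0.012 and 0.02 m and angle between the z axis of each of soap_ivory, soap_pink, soap_red and the z axis of gift_box, either way round below 0.09 rad and linear speed of each of soap_ivory, soap_pink, soap_red, cover below 0.02 m/s and x of soap_pink in the frame of gift_box between -0.11 and 0.11 m and y of soap_pink in the frame of gift_box between -0.056 and 0.056 m and z of soap_pink in the frame of gift_box between 0.012 and 0.02 m and x of soap_red in the frame of gift_box between -0.11 and 0.11 m and y of soap_red in the frame of gift_box between -0.056 and 0.056 m and z of soap_red in the frame of gift_box between 0.012 and 0.02 m and x of cover in the frame of gift_box between -0.008 and 0.008 m and y of cover in the frame of gift_box between -0.008 and 0.008 m and z of cover in the frame of gift_box between 0.031 and 0.0365 m and angle between cover's own z axis and vertical below 0.03 rad and value of joint press_lever below 0.08 rad); the robot touches nothing.
It fails at once if one of the three little bottles or the pumice block is pushed more than 30 mm or knocked over (distance of any of bottle_red, bottle_pink, bottle_clear, pumice from where it was at the start of the episode above 0.03 m or angle between any of bottle_red, bottle_pink, bottle_clear, pumice's own z axis and vertical above 0.5 rad).
Of soap_ivory, soap_pink, soap_red only 2 to 3 are there at a start; the rules pass over those that are not, and their reading is None.
At some moment in a run one of soap_ivory, soap_pink, soap_red may be knocked a few centimetres aside while the robot is not near it.
Once in a run the grip may slacken for a moment while it holds something.
It also fails if it takes over 210 s, if anything falls off the work surface, if the arm or the gripper's body presses on something with over 40 N, if the wrist force passes 120 N, or if a joint passes its speed limit or range.

## Working session

There is one attempt and no reset: what is moved stays moved. The work goes in short steps, Python scripts to look and compute and a tool call to move; the robot and the scene stay as the last step left them, time stands still between calls to the robot, and variables do not carry over. Pictures are saved under pics/ and viewed, at most 14 in all, crops included, and the job is handed in when it is done.

Besides the shell and the picture viewer there is one more tool, called after "Emit:" in YAML: its name, and indented under it one key for each argument. apply_moves: Moves the arm, as the interface text tells. Shifts and turns lie within -1 to 1; 1 stands for 400 mm of shift or 180 degrees of turn. Its arguments: {"type":"object","properties":{"commands":{"type":"array","items":{"type":"array","items":{"type":"number","minimum":-1,"maximum":1}}},"grip_force":{"type":"number"}},"required":["commands"]}

```bash
mkdir -p pics; ls; cat > h.py <<'E'
import numpy as np, cv2
from plant import arm, vision
from scipy.spatial.transform import Rotation as R
def rot(a):
    a=np.array(a)
    return a if a.shape==(3,3) else R.from_euler('xyz',a).as_matrix()
def ray(p,uv):
    d=np.array([(uv[0]-p['cx'])/p['fx'],(uv[1]-p['cy'])/p['fy']]); s=d.copy()
    for _ in range(20): s=d/(1+p['k1']*(s@s))
    return rot(p['attitude'])@np.array([s[0],s[1],1.])
def pt(p,uv,z):
    d=ray(p,uv); o=np.array(p['origin']); return o+d*(z-o[2])/d[2]
def proj(p,X):
    c=rot(p['attitude']).T@(np.array(X)-p['origin']); s=c[:2]/c[2]; s=s*(1+p['k1']*(s@s))
    return np.array([s[0]*p['fx']+p['cx'],s[1]*p['fy']+p['cy']])
def save(name,f,crop=None,k=1):
    im=vision.camera(name)[:,:,::-1]
    if crop: im=im[crop[1]:crop[3],crop[0]:crop[2]]
    cv2.imwrite('pics/'+f,cv2.resize(im,None,fx=k,fy=k,interpolation=cv2.INTER_CUBIC))
E
python3 - <<'E'
from h import *
for n in ['scene','top','wrist']: print(n,vision.camera_params(n))
save('scene','s1.png',k=1.5); save('top','t1.png',k=1.5)
print(arm.state())
E
```

```text
pics
scene {'fx': 388.0386807569015, 'fy': 388.0386807569015, 'cx': 258.7211323169847, 'cy': 184.3307521170673, 'k1': -0.02994684841927714, 'origin': array([ 1.12506916, -0.58516739,  0.83715648]), 'attitude': array([-2.2321218 ,  0.01019604,  0.7639136 ])}
top {'fx': 463.0536949992467, 'fy': 463.0536949992467, 'cx': 258.9176597446094, 'cy': 186.3756907221087, 'k1': -0.05654391837355613, 'origin': array([0.26468148, 0.02289767, 1.59945608]), 'attitude': array([-2.95488195, -0.01290059, -1.56611109])}
wrist {'fx': 338.7417415469448, 'fy': 338.7417415469448, 'cx': 248.322026978726, 'cy': 188.63083803940003, 'k1': -0.06635734589159738, 'origin': array([0.09314412, 0.64729754, 0.37258993]), 'attitude': array([2.80959743e+00, 1.52069594e-03, 1.30214479e+00])}
{'clock': 0.1, 'joint_pos': array([ 1.12687998e+00,  2.45748312e-01,  1.55892570e+00,  2.16336362e-05,
        1.33870786e+00, -1.74116104e-01]), 'joint_vel': array([ 8.32750240e-05, -1.06456059e-03, -2.88889116e-03,  2.30305697e-03,
       -9.93114409e-04, -6.34915269e-04]), 'joint_efforts': array([ 1.19296542e-04, -4.30668962e+01, -3.27128828e+01, -1.77258262e-04,
        2.90079093e-03, -1.90827177e-05]), 'ee_pos': array([0.17303765, 0.62603976, 0.24726983]), 'orientation': array([-3.13983413e+00, -3.30686779e-04,  2.87178713e+00]), 'wrist_force': array([ 0.0092131 ,  1.94914101, -0.72260105]), 'torque': array([ 0.00882098, -0.07647063,  0.04013348]), 'grasp_force': 0.0, 'opening': 0.9974227106676884}
```

View pics/t1.png

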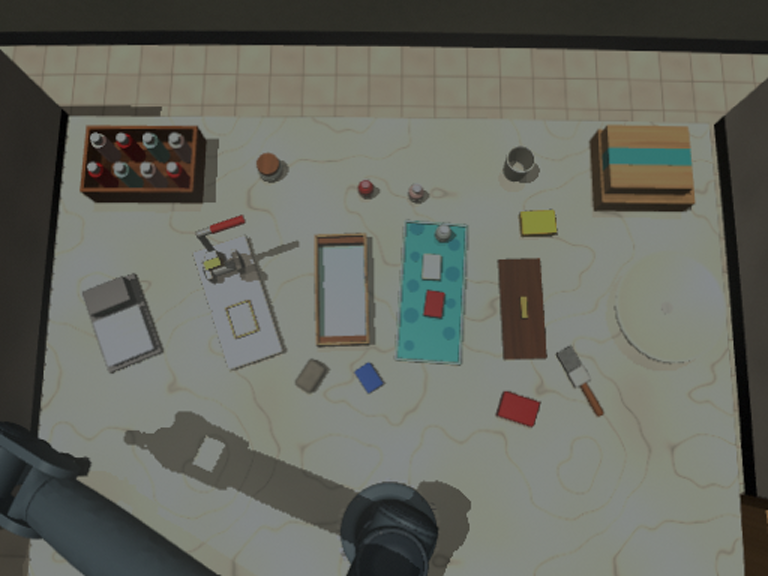

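View pics/s1.png

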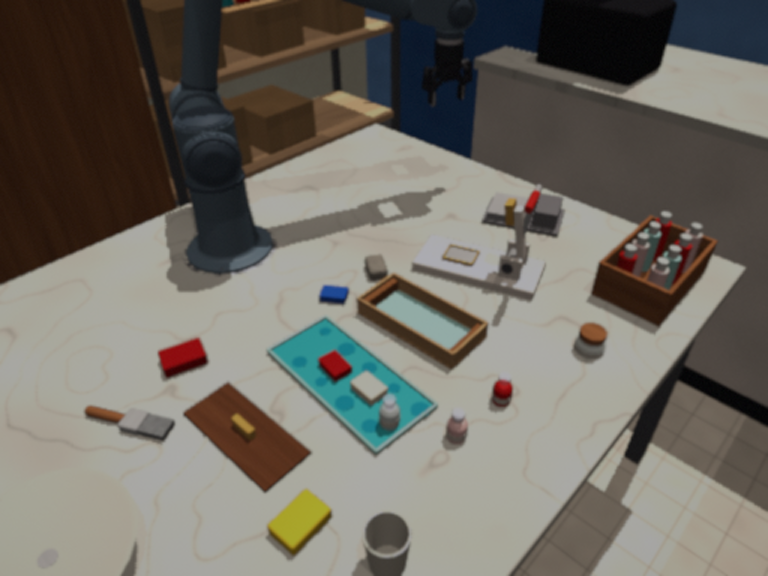

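The top view shows two soaps on the tray: ivory at (432,267) and red at (434,304). There is no pink one, so pink is absent. The reds are the bar on the tray at (434,304) and a bigger red block at (518,409), which lies off the tray. The tray bar fits "smaller of its colour". I'll confirm that and measure in enlarged crops.

```bash
python3 - <<'E'
from h import *
save('top','t2.png',(255,135,385,285),4); save('top','t3.png',(120,135,260,265),4)
E
```

```text
(no output)
```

View pics/t2.png

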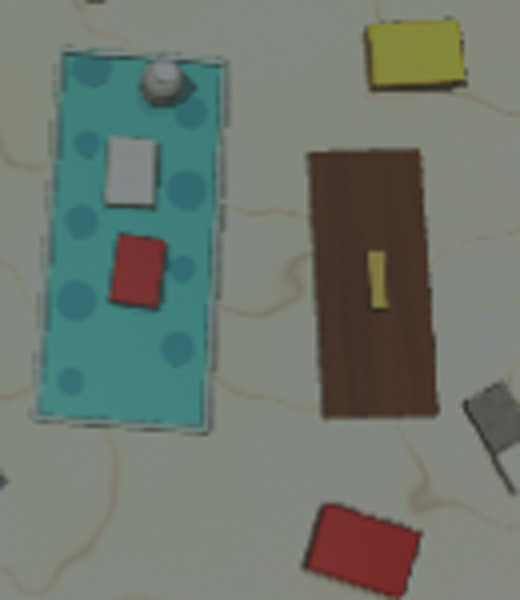

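View pics/t3.png

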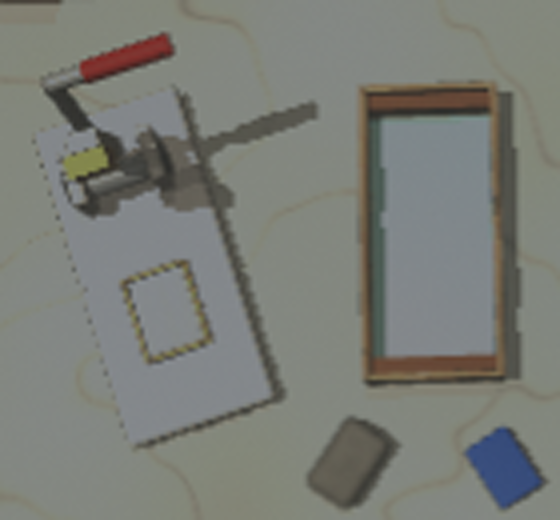

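```bash
cat > m.py <<'E'
from h import *
p=vision.camera_params('top')
def q(off,c,z,name):
    P=np.array([pt(p,((u+.5)/4-.5+off[0],(v+.5)/4-.5+135),z)[:2] for u,v in c])
    print(name,'ctr',P.mean(0).round(4),end=' ')
    if len(P)==4:
        l=np.linalg.norm(np.roll(P,-1,0)-P,axis=1); a=(P[0]+P[1]-P[2]-P[3])  # long axis
        print('sides',l.round(3),'yaw',np.degrees(np.arctan2(a[1],a[0])).round(1))
    else: print(P.round(4).tolist())
A=(255,);B=(120,)
q(A,[(118,234),(167,241),(158,309),(110,302)],.028,'red')
q(A,[(109,138),(158,138),(155,207),(106,203)],.028,'ivory')
q(A,[(325,505),(421,532),(402,597),(309,568)],.03,'bigred')
q(A,[(308,152),(420,150),(438,414),(324,417)],.008,'cover')
q(A,[(369,252),(383,251),(388,308),(373,309)],.03,'bar')
q(A,[(63,50),(227,60),(210,432),(37,420)],.014,'tray')
q(A,[(166,76)],.06,'bclear')
q(B,[(122,283),(187,260),(213,340),(150,363)],.034,'nest')
q(B,[(360,87),(497,84),(505,379),(366,382)],.044,'box')
q(B,[(350,418),(394,444),(350,506),(308,485)],.03,'pumice')
q(B,[(35,135),(183,88),(283,395),(140,445)],.025,'base')
q(B,[(82,72),(172,42)],.243,'grip')
E
python3 m.py
```

```text
red ctr [ 0.5061 -0.1003] sides [0.043 0.06  0.042 0.06 ] yaw -7.5
ivory ctr [ 0.5938 -0.0955] sides [0.043 0.061 0.043 0.058] yaw -2.9
bigred ctr [ 0.2703 -0.2884] sides [0.084 0.057 0.081 0.054] yaw -17.0
cover ctr [ 0.5015 -0.3065] sides [0.1   0.233 0.099 0.233] yaw 1.9
bar ctr [ 0.4997 -0.3069] sides [0.012 0.05  0.013 0.05 ] yaw 2.7
tray ctr [ 0.5385 -0.0984] sides [0.146 0.329 0.148 0.327] yaw -3.7
bclear ctr [ 0.671  -0.1229] [[0.671, -0.1229]]
nest ctr [0.4678 0.3349] sides [0.058 0.073 0.056 0.073] yaw 20.8
box ctr [0.5372 0.1108] sides [0.118 0.256 0.117 0.255] yaw 2.3
pumice ctr [0.3409 0.1767] sides [0.043 0.063 0.04  0.066] yaw -32.8
base ctr [0.5105 0.3459] sides [0.135 0.285 0.127 0.287] yaw 20.5
grip ctr [0.6343 0.3329] [[0.6224, 0.3665], [0.6463, 0.2993]]
```

The crop confirms red at (138,272) measures 42x60 mm on the tray, against about 83x56 mm for the off-tray block, so the tray bar is soap_red. All sizes match the sheet. Next comes a row helper, then a move over the ivory soap.

```bash
cat >> h.py <<'E'
def pose():
    s=arm.state(); return np.array(s['ee_pos']),rot(s['orientation'])
def rows(*tg,start=None):
    """tg: (x,y,z,yawdeg,n): prints n*row shift and n*turn (turn first) in tool units"""
    P,M=start if start else pose()
    e=R.from_matrix(M).as_euler('xyz'); print('at',P.round(4),np.degrees(e).round(2))
    for x,y,z,yaw,n in tg:
        T=R.from_euler('xyz',[np.pi,0,np.radians(yaw)]).as_matrix()
        w=R.from_matrix(M.T@T).as_rotvec(degrees=True)/180
        d=T.T@(np.array([x,y,z])-P)/.4
        print((x,y,z,yaw),'TURN total',w.round(4),'then SHIFT total',d.round(4),'/row',n,(d/n).round(4)); P=np.array([x,y,z]);M=T
E
python3 - <<'E'
from h import *
rows((.56,-.0955,.2,177,20))
E
```

```text
at [0.1731 0.6262 0.2476] [-1.7993e+02 -1.0000e-02  1.6454e+02]
(0.56, -0.0955, 0.2, 177) TURN total [-0.0004 -0.0001 -0.0692] then SHIFT total [-1.0603 -1.7511  0.119 ] /row 20 [-0.053  -0.0876  0.0059]
```

Emit:
apply_moves:
  commands:
    - [0, 0, 0, 0, 0, -0.0346, -1]
    - [0, 0, 0, 0, 0, -0.0346, -1]
    - [-0.053, -0.0876, 0.006, 0, 0, 0, -1]
    - [-0.053, -0.0876, 0.006, 0, 0, 0, -1]
    - [-0.053, -0.0876, 0.006, 0, 0, 0, -1]
    - [-0.053, -0.0876, 0.006, 0, 0, 0, -1]
    - [-0.053, -0.0876, 0.006, 0, 0, 0, -1]
    - [-0.053, -0.0876, 0.006, 0, 0, 0, -1]
  grip_force: 50

```text
clock: 1.2
ee_pos: [0.2896, 0.4086, 0.2337]
orientation: [-3.141, 0.0, 3.089]
wrist_force: [0.6, 0.2, 0.5]
opening: 1.0
grasp_force: 0.0
```

Emit:
apply_moves:
  commands:
    - [-0.053, -0.0876, 0.006, 0, 0, 0, -1]
    - [-0.053, -0.0876, 0.006, 0, 0, 0, -1]
    - [-0.053, -0.0876, 0.006, 0, 0, 0, -1]
    - [-0.053, -0.0876, 0.006, 0, 0, 0, -1]
    - [-0.053, -0.0876, 0.006, 0, 0, 0, -1]
    - [-0.053, -0.0876, 0.006, 0, 0, 0, -1]
    - [-0.053, -0.0876, 0.006, 0, 0, 0, -1]
    - [-0.053, -0.0876, 0.006, 0, 0, 0, -1]

```text
clock: 2.2
ee_pos: [0.4443, 0.1198, 0.2146]
orientation: [3.141, 0.0, 3.089]
wrist_force: [-0.0, -0.3, 0.2]
opening: 0.998
grasp_force: 0.0
```

Emit:
apply_moves:
  commands:
    - [-0.053, -0.0876, 0.006, 0, 0, 0, -1]
    - [-0.053, -0.0876, 0.006, 0, 0, 0, -1]
    - [-0.053, -0.0876, 0.006, 0, 0, 0, -1]
    - [-0.053, -0.0876, 0.006, 0, 0, 0, -1]
    - [-0.053, -0.0876, 0.006, 0, 0, 0, -1]
    - [-0.053, -0.0876, 0.006, 0, 0, 0, -1]
    - [0, 0, 0, 0, 0, 0, -1]
    - [0, 0, 0, 0, 0, 0, -1]

```text
clock: 3.2
ee_pos: [0.5595, -0.095, 0.1999]
orientation: [3.141, -0.001, 3.089]
wrist_force: [0.1, -1.2, -0.2]
opening: 0.999
grasp_force: 0.0
```

```bash
python3 - <<'E'
from h import *
p=vision.camera_params('wrist'); save('wrist','w1.png',k=1.5); print(pose()[0],p['origin'])
for X in [(.5938,-.0955,.028),(.5061,-.1003,.028)]: print(proj(p,X)*1.5)
import pickle; pickle.dump(p,open('w1.pkl','wb'))
E
```

```text
[ 0.55946083 -0.09468585  0.20008125] [ 0.47672397 -0.09208977  0.32540556]
[376.15248332 305.10693989]
[360.33417684 163.47693739]
```

View pics/w1.png

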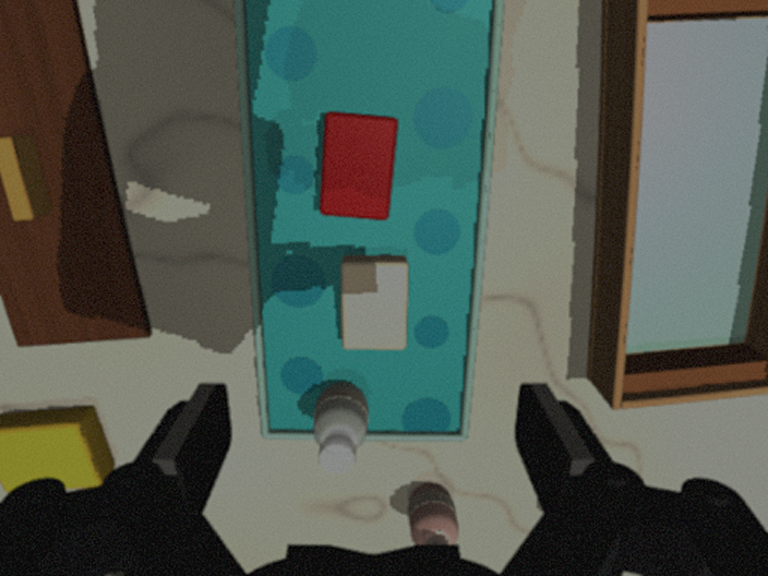

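The wrist view shows ivory with corners about (343,264)-(407,349), red at (359,166), the clear bottle beyond them, and free tray on both sides of the soaps.

```bash
cat > mw.py <<'E'
from h import *
def q(p,c,z,name,k=1.5):
    P=np.array([pt(p,((u+.5)/k-.5,(v+.5)/k-.5),z)[:2] for u,v in c])
    l=np.linalg.norm(np.roll(P,-1,0)-P,axis=1); a=(P[2]+P[3]-P[0]-P[1])
    print(name,'ctr',P.mean(0).round(4),'sides',l.round(4),'yaw',np.degrees(np.arctan2(a[1],a[0])).round(1))
E
python3 - <<'E'
from mw import *
import pickle; p=pickle.load(open('w1.pkl','rb'))
q(p,[(343,263),(407,262),(407,349),(342,349)],.028,'ivory')
q(p,[(328,114),(397,120),(388,219),(321,213)],.028,'red')
rows((.594,-.096,.1,177,8),(.594,-.096,.029,177,4))
E
```

```text
ivory ctr [ 0.5949 -0.0966] sides [0.0391 0.0589 0.0422 0.0582] yaw -3.2
red ctr [ 0.5083 -0.1017] sides [0.0388 0.0567 0.0399 0.0564] yaw -8.1
at [ 0.5595 -0.0947  0.2001] [ 1.7998e+02 -4.0000e-02  1.7704e+02]
(0.594, -0.096, 0.1, 177) TURN total [ 0.0001 -0.0002  0.0002] then SHIFT total [-0.0864  0.0012  0.2502] /row 8 [-0.0108  0.0002  0.0313]
(0.594, -0.096, 0.029, 177) TURN total [0. 0. 0.] then SHIFT total [ 0.     -0.      0.1775] /row 4 [ 0.     -0.      0.0444]
```

Emit:
apply_moves:
  commands:
    - [-0.022, 0.001, 0.06, 0, 0, 0, -1]
    - [-0.022, 0, 0.06, 0, 0, 0, -1]
    - [-0.022, 0, 0.06, 0, 0, 0, -1]
    - [-0.0215, 0, 0.06, 0, 0, 0, -1]
    - [0, 0, 0.06, 0, 0, 0, -1]
    - [0, 0, 0.06, 0, 0, 0, -1]
    - [0, 0, 0.045, 0, 0, 0, -1]
    - [0, 0, 0.0225, 0, 0, 0, -1]

```text
clock: 4.25
ee_pos: [0.5944, -0.0962, 0.0284]
orientation: [3.141, -0.001, 3.09]
wrist_force: [0.5, -0.7, 0.4]
opening: 1.003
grasp_force: 0.0
```

Emit:
apply_moves:
  commands:
    - [0, 0, 0, 0, 0, 0, 1]
    - [0, 0, 0, 0, 0, 0, 1]
    - [0, 0, 0, 0, 0, 0, 1]
    - [0, 0, 0, 0, 0, 0, 1]
    - [0, 0, 0, 0, 0, 0, 1]
    - [0, 0, 0, 0, 0, 0, 1]
    - [0, 0, 0, 0, 0, 0, 1]
    - [0, 0, 0, 0, 0, 0, 1]

```text
clock: 5.25
ee_pos: [0.596, -0.0974, 0.0306]
orientation: [-3.141, 0.002, 3.089]
wrist_force: [-0.4, 0.6, 5.8]
opening: 0.475
grasp_force: 52.9
```

Emit:
apply_moves:
  commands:
    - [0, 0, -0.025, 0, 0, 0, 1]
    - [0, 0, -0.05, 0, 0, 0, 1]
    - [0, 0, -0.1, 0, 0, 0, 1]
    - [0, 0, -0.1, 0, 0, 0, 1]
    - [0, 0, -0.1, 0, 0, 0, 1]
    - [0, 0, 0, 0, 0, 0, 1]

```text
clock: 6.0
ee_pos: [0.5973, -0.0978, 0.185]
orientation: [-3.139, 0.009, 3.089]
wrist_force: [0.9, -0.2, 0.2]
opening: 0.475
grasp_force: 52.2
```

```bash
python3 - <<'E'
from h import *
import pickle
p=vision.camera_params('wrist'); save('wrist','w2.png',k=1.5); pickle.dump(p,open('w2.pkl','wb'))
y=np.radians(200.3)
rows((.47,.20,.2,177,14),(.43,.32,.2,200.3,8))
E
```

```text
at [ 0.5959 -0.0973  0.1821] [-179.92    0.25  177.  ]
(0.47, 0.2, 0.2, 177) TURN total [-0.0004  0.0014  0.    ] then SHIFT total [ 0.3532  0.7258 -0.0447] /row 14 [ 0.0252  0.0518 -0.0032]
(0.43, 0.32, 0.2, 200.3) TURN total [-0.      0.     -0.1294] then SHIFT total [-0.0103  0.3161  0.    ] /row 8 [-0.0013  0.0395  0.    ]
```

View pics/w2.png

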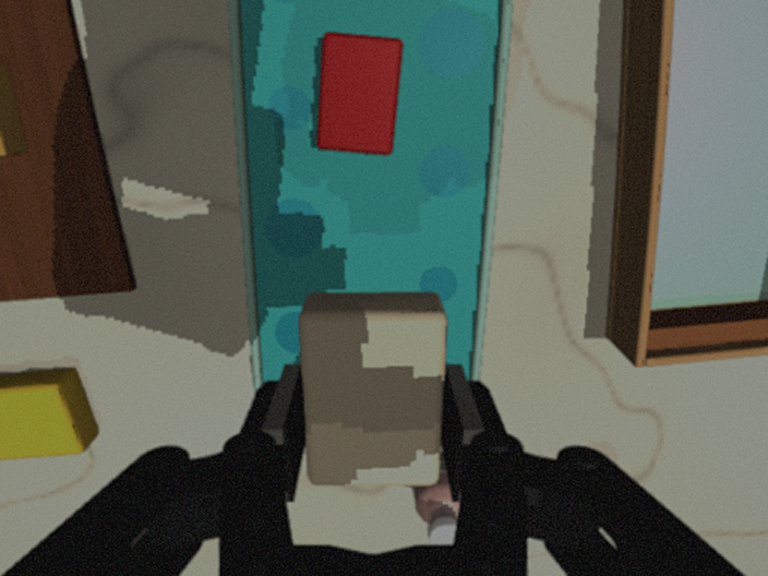

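The wrist view shows ivory held between the pads, top face about (301,310)-(442,484), level and square. Red is unmoved at (360,93).

```bash
cat >> mw.py <<'E'
def hand(p,c,tcp,M,k=1.5,size=(.042,.060)):
    "soap top face in tool frame by PnP"
    K=np.array([[p['fx'],0,p['cx']],[0,p['fy'],p['cy']],[0,0,1.]])
    w,l=size[0]/2,size[1]/2
    obj=np.array([[-w,l,0],[w,l,0],[w,-l,0],[-w,-l,0]])
    C=rot(p['attitude']); o=np.array(p['origin'])
    s=np.array([C.T@ray(p,((u+.5)/k-.5,(v+.5)/k-.5)) for u,v in c])[:,:2]
    ok,r,t=cv2.solvePnP(obj,s.reshape(-1,1,2),np.eye(3),None)
    n=cv2.Rodrigues(r)[0]
    print('top centre tool mm',(M.T@(o+C@t[:,0]-tcp)*1e3).round(1),'normal',(M.T@C@n[:,2]).round(3),'long axis',(M.T@C@n[:,1]).round(3))
E
python3 - <<'E'
from mw import *
import pickle
p=pickle.load(open('w2.pkl','rb')); P,M=pose()
hand(p,[(301,310),(445,310),(440,484),(308,484)],P,M)
q(p,[(325,33),(403,40),(392,154),(318,148)],.028,'red')
E
```

```text
Traceback (most recent call last):
  File "mw.py", line 13, in hand
    ok,r,t=cv2.solvePnP(obj,s.reshape(-1,1,2),np.eye(3),None)
           ~~~~~~~~~~~~^^^^^^^^^^^^^^^^^^^^^^^^^^^^^^^^^^^^^^
cv2.error: OpenCV(4.12.0) /io/opencv/modules/calib3d/src/solvepnp.cpp:835: error: (-215:Assertion failed) ( (npoints >= 4) || (npoints == 3 && flags == SOLVEPNP_ITERATIVE && useExtrinsicGuess) || (npoints >= 3 && flags == SOLVEPNP_SQPNP) ) && npoints == std::max(ipoints.checkVector(2, CV_32F), ipoints.checkVector(2, CV_64F)) in function 'solvePnPGeneric'
```

```bash
sed -i 's/s.reshape(-1,1,2)/np.ascontiguousarray(s).reshape(-1,1,2)/' mw.py
python3 - <<'E'
from mw import *
import pickle
p=pickle.load(open('w2.pkl','rb')); P,M=pose()
hand(p,[(301,310),(445,310),(440,484),(308,484)],P,M)
q(p,[(325,33),(403,40),(392,154),(318,148)],.028,'red')
E
```

```text
top centre tool mm [-3.7 -1.3  6.4] normal [ 0.059 -0.008 -0.998] long axis [ 0.998 -0.007  0.059]
red ctr [ 0.5084 -0.1017] sides [0.0398 0.0575 0.0401 0.0577] yaw -8.1
```

```bash

python3 - <<'E'
from mw import *
import pickle
p=pickle.load(open('w2.pkl','rb')); P,M=pose()
for s in [(.040,.0574),(.0405,.058)]: hand(p,[(301,310),(445,310),(440,484),(308,484)],P,M,size=s)
c=np.array([.4678,.3349]); y=np.radians(20.3); ex=np.array([np.cos(y),np.sin(y)])
v=c-.03*ex;print(v)
rows((.47,.20,.2,177,14),(v[0],v[1],.2,200.3,8))
E
```

```text
top centre tool mm [ 0.3 -1.4  0.1] normal [ 0.052 -0.008 -0.999] long axis [ 0.999 -0.007  0.052]
top centre tool mm [-0.7 -1.4  1.7] normal [ 0.055 -0.008 -0.998] long axis [ 0.998 -0.007  0.055]
[0.43966333 0.32449193]
at [ 0.5959 -0.0973  0.1821] [-179.92    0.25  177.  ]
(0.47, 0.2, 0.2, 177) TURN total [-0.0004  0.0014  0.    ] then SHIFT total [ 0.3532  0.7258 -0.0447] /row 14 [ 0.0252  0.0518 -0.0032]
(np.float64(0.4396633319616431), np.float64(0.3244919304528023), 0.2, 200.3) TURN total [-0.      0.     -0.1294] then SHIFT total [-0.0368  0.3182  0.    ] /row 8 [-0.0046  0.0398  0.    ]
```

```bash

python3 - <<'E'
from mw import *
c=np.array([.4678,.3349]); y=np.radians(20.3); ex=np.array([np.cos(y),np.sin(y)])
v=c+.008*ex;print(v)
rows((.47,.20,.22,177,14),(v[0],v[1],.22,200.3,4))
E
```

```text
[0.47530311 0.33767549]
at [ 0.5959 -0.0973  0.1821] [-179.92    0.25  177.  ]
(0.47, 0.2, 0.22, 177) TURN total [-0.0004  0.0014  0.    ] then SHIFT total [ 0.3532  0.7258 -0.0947] /row 14 [ 0.0252  0.0518 -0.0068]
(np.float64(0.4753031114768952), np.float64(0.337675485212586), 0.22, 200.3) TURN total [-0.      0.     -0.1294] then SHIFT total [-0.1318  0.3182  0.    ] /row 4 [-0.033   0.0796  0.    ]
```

Emit:
apply_moves:
  commands:
    - [0.0252, 0.052, -0.0068, 0, 0, 0, 1]
    - [0.0252, 0.052, -0.0068, 0, 0, 0, 1]
    - [0.0252, 0.052, -0.0068, 0, 0, 0, 1]
    - [0.0252, 0.052, -0.0068, 0, 0, 0, 1]
    - [0.0252, 0.052, -0.0068, 0, 0, 0, 1]
    - [0.0252, 0.052, -0.0068, 0, 0, 0, 1]
    - [0.0252, 0.052, -0.0068, 0, 0, 0, 1]
    - [0.0252, 0.052, -0.0068, 0, 0, 0, 1]

```text
clock: 7.05
ee_pos: [0.5225, 0.0748, 0.2013]
orientation: [3.142, 0.0, 3.089]
wrist_force: [0.1, 0.4, -0.8]
opening: 0.476
grasp_force: 52.2
```

Emit:
apply_moves:
  commands:
    - [0.0252, 0.052, -0.0068, 0, 0, 0, 1]
    - [0.0252, 0.052, -0.0068, 0, 0, 0, 1]
    - [0.0252, 0.052, -0.0068, 0, 0, 0, 1]
    - [0.0252, 0.052, -0.0068, 0, 0, 0, 1]
    - [0.0252, 0.052, -0.0068, 0, 0, 0, 1]
    - [0.0252, 0.052, -0.0068, 0, 0, 0, 1]
    - [0, 0, 0, 0, 0, -0.0432, 1]
    - [0, 0, 0, 0, 0, -0.0431, 1]

```text
clock: 8.05
ee_pos: [0.4686, 0.2022, 0.2176]
orientation: [-3.142, 0.0, -2.917]
wrist_force: [-0.9, 1.0, -0.3]
opening: 0.472
grasp_force: 56.7
```

Emit:
apply_moves:
  commands:
    - [0, 0, 0, 0, 0, -0.0431, 1]
    - [-0.033, 0.08, 0, 0, 0, 0, 1]
    - [-0.033, 0.08, 0, 0, 0, 0, 1]
    - [-0.033, 0.08, 0, 0, 0, 0, 1]
    - [-0.033, 0.08, 0, 0, 0, 0, 1]
    - [0, 0, 0, 0, 0, 0, 1]
    - [0, 0, 0, 0, 0, 0, 1]

```text
clock: 8.93
ee_pos: [0.4739, 0.3395, 0.2172]
orientation: [-3.141, -0.001, -2.787]
wrist_force: [-0.5, -0.3, -1.0]
opening: 0.472
grasp_force: 56.8
```

```bash
python3 - <<'E'
from h import *
import pickle
print(pose())
p=vision.camera_params('wrist'); save('wrist','w3.png',k=1.5); pickle.dump((p,pose()),open('w3.pkl','wb'))
E
```

```text
(array([0.47388118, 0.33945461, 0.21721766]), array([[-9.37847029e-01, -3.47048701e-01, -3.87067168e-04],
       [-3.47048475e-01,  9.37847031e-01, -5.49580806e-04],
       [ 5.53741099e-04, -3.81091655e-04, -9.99999774e-01]]))
```

View pics/w3.png

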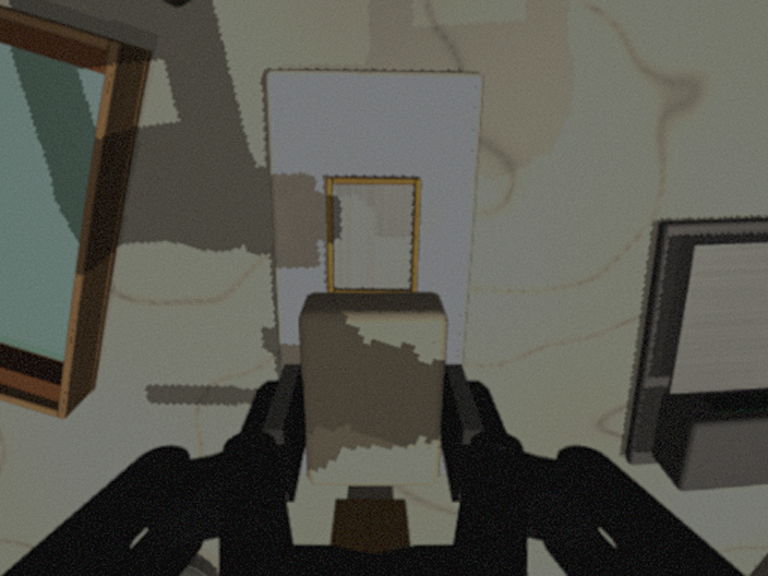

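The nest rim is seen at (325,178), (421,178), (417,291) and (330,291), square to the tool. The ivory grip is unchanged.

```bash

python3 - <<'E'
from mw import *
import pickle
p,(P,M)=pickle.load(open('w3.pkl','rb'))
q(p,[(325,178),(421,178),(417,291),(330,291)],.034,'nest')
hand(p,[(301,310),(446,310),(440,484),(308,484)],P,M,size=(.040,.0574))
E
```

```text
nest ctr [0.4669 0.3356] sides [0.0578 0.0723 0.0562 0.0723] yaw 20.6
top centre tool mm [ 2.7 -0.9  2.4] normal [ 0.04  -0.005 -0.999] long axis [ 0.999 -0.005  0.04 ]
```

```bash

python3 - <<'E'
from mw import *
rows((.4687,.3358,.217,200.4,1),(.4687,.3358,.07,200.4,4))
E
```

```text
at [0.4741 0.3391 0.2173] [-1.7998e+02 -2.0000e-02 -1.5973e+02]
(0.4687, 0.3358, 0.217, 200.4) TURN total [-0.0001 -0.0001 -0.0007] then SHIFT total [ 0.0155 -0.003   0.0007] /row 1 [ 0.0155 -0.003   0.0007]
(0.4687, 0.3358, 0.07, 200.4) TURN total [0. 0. 0.] then SHIFT total [ 0.     -0.      0.3675] /row 4 [ 0.     -0.      0.0919]
```

Emit:
apply_moves:
  commands:
    - [0.0155, -0.003, 0, 0, 0, -0.001, 1]
    - [0, 0, 0.08, 0, 0, 0, 1]
    - [0, 0, 0.1, 0, 0, 0, 1]
    - [0, 0, 0.1, 0, 0, 0, 1]
    - [0, 0, 0.06, 0, 0, 0, 1]
    - [0, 0, 0.0275, 0, 0, 0, 1]
    - [0, 0, 0, 0, 0, 0, 1]
    - [0, 0, 0, 0, 0, 0, 1]

```text
clock: 9.98
ee_pos: [0.4699, 0.3366, 0.0718]
orientation: [3.141, 0.002, -2.785]
wrist_force: [0.3, -1.0, 0.0]
opening: 0.477
grasp_force: 56.8
```

Emit:
apply_moves:
  commands:
    - [0, 0, 0.01, 0, 0, 0, 1]
    - [0, 0, 0.01, 0, 0, 0, 1]
    - [0, 0, 0.005, 0, 0, 0, 1]
    - [0, 0, 0.005, 0, 0, 0, 1]
    - [0, 0, 0, 0, 0, 0, 1]
    - [0, 0, 0, 0, 0, 0, 1]

```text
clock: 10.72
ee_pos: [0.469, 0.3363, 0.0584]
orientation: [-3.142, 0.0, -2.784]
wrist_force: [-0.5, -0.1, -0.2]
opening: 0.473
grasp_force: 56.8
```

Emit:
apply_moves:
  commands:
    - [0, 0, 0.005, 0, 0, 0, 1]
    - [0, 0, 0.005, 0, 0, 0, 1]
    - [0, 0, 0, 0, 0, 0, 1]
    - [0, 0, 0, 0, 0, 0, 1]

```text
clock: 11.22
ee_pos: [0.469, 0.3363, 0.0544]
orientation: [3.142, 0.0, -2.784]
wrist_force: [0.5, -0.4, -0.6]
opening: 0.474
grasp_force: 56.8
```

Emit:
apply_moves:
  commands:
    - [0, 0, 0.003, 0, 0, 0, 1]
    - [0, 0, 0, 0, 0, 0, 1]
    - [0, 0, 0, 0, 0, 0, 1]

```text
clock: 11.6
ee_pos: [0.469, 0.3363, 0.0532]
orientation: [-3.142, -0.0, -2.784]
wrist_force: [0.3, 0.1, -0.8]
opening: 0.472
grasp_force: 56.8
```

Emit:
apply_moves:
  commands:
    - [0, 0, 0.004, 0, 0, 0, 1]
    - [0, 0, 0, 0, 0, 0, 1]
    - [0, 0, 0, 0, 0, 0, 1]

```text
clock: 11.98
ee_pos: [0.4692, 0.3364, 0.0526]
orientation: [-3.141, -0.0, -2.784]
wrist_force: [-2.3, -1.5, 7.0]
opening: 0.473
grasp_force: 57.6
```

Emit:
apply_moves:
  commands:
    - [0, 0, 0.0025, 0, 0, 0, 1]
    - [0, 0, 0, 0, 0, 0, 1]
    - [0, 0, 0, 0, 0, 0, 1]

```text
clock: 12.35
ee_pos: [0.4692, 0.3364, 0.0526]
orientation: [-3.141, -0.001, -2.784]
wrist_force: [-5.6, -3.5, 14.2]
opening: 0.472
grasp_force: 58.5
```

Contact comes at TCP 52.6 mm, which is the 30 mm floor plus the 22.6 mm in-hand offset, so the soap is seated. I'll release and look.

Emit:
apply_moves:
  commands:
    - [0, 0, -0.006, 0, 0, 0, 1]
    - [0, 0, 0, 0, 0, 0, 0.2]
    - [0, 0, 0, 0, 0, 0, -0.2]
    - [0, 0, 0, 0, 0, 0, -0.5]
    - [0, 0, 0, 0, 0, 0, -1]
    - [0, 0, 0, 0, 0, 0, -1]

```text
clock: 13.1
ee_pos: [0.469, 0.3363, 0.0529]
orientation: [3.142, -0.0, -2.784]
wrist_force: [0.4, 0.7, -0.1]
opening: 0.999
grasp_force: 0.0
```

Emit:
apply_moves:
  commands:
    - [0, 0, -0.03, 0, 0, 0, -1]
    - [0, 0, -0.09, 0, 0, 0, -1]
    - [0, 0, -0.12, 0, 0, 0, -1]
    - [0, 0, -0.12, 0, 0, 0, -1]
    - [0, 0, -0.12, 0, 0, 0, -1]
    - [0, 0, 0, 0, 0, 0, -1]
    - [0, 0, 0, 0, 0, 0, -1]

```text
clock: 13.98
ee_pos: [0.4687, 0.3362, 0.2451]
orientation: [-3.142, 0.0, -2.784]
wrist_force: [0.2, 0.1, 0.1]
opening: 0.997
grasp_force: 0.0
```

```bash
cat > lev.py <<'E'
from h import *
n=np.array([.467,.3352]); y=np.radians(20.4); ex=np.array([np.cos(y),np.sin(y)]); ey=np.array([-ex[1],ex[0]])
def gp(th,dy=-.063):
    f=np.radians(100.2)-th; w=n+ex*(.12-.191*np.cos(f))+ey*dy
    return [w[0],w[1],.055+.191*np.sin(f)]
E
python3 - <<'E'
from lev import *
import pickle
p=vision.camera_params('wrist'); save('wrist','w4.png',k=1.5); pickle.dump((p,pose()),open('w4.pkl','wb'))
g=gp(0);print(g)
rows((g[0],g[1],.35,110.4,6),(*g,110.4,4))
E
```

```text
[np.float64(0.6331357402239417), np.float64(0.32976969732281464), np.float64(0.2429813611221252)]
at [0.4683 0.336  0.244 ] [-1.7999e+02 -1.1000e-01 -1.5953e+02]
(np.float64(0.6331357402239417), np.float64(0.32976969732281464), 0.35, 110.4) TURN total [-5.000e-04 -4.000e-04  5.004e-01] then SHIFT total [-0.1582  0.3808 -0.2651] /row 6 [-0.0264  0.0635 -0.0442]
(np.float64(0.6331357402239417), np.float64(0.32976969732281464), np.float64(0.2429813611221252), 110.4) TURN total [0. 0. 0.] then SHIFT total [ 0.     -0.      0.2675] /row 4 [ 0.     -0.      0.0669]
```

View pics/w4.png

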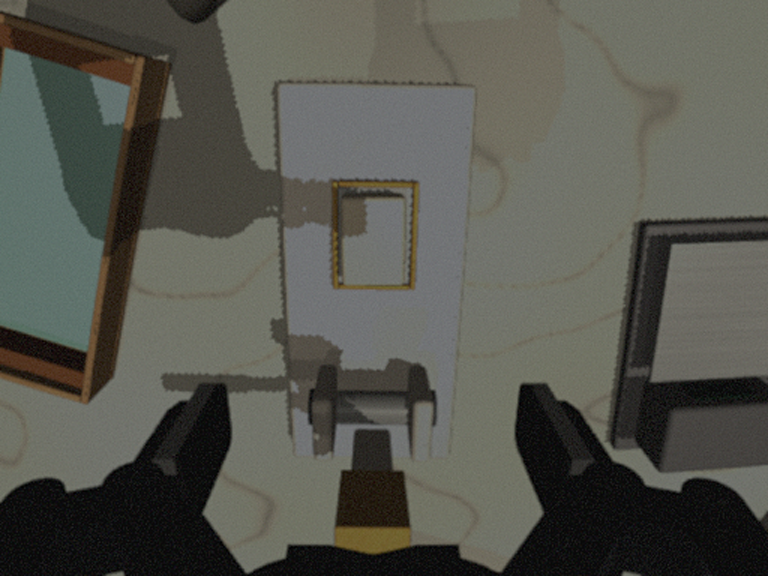

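Ivory lies centred in the nest: soap (342-406,195-287) inside rim (333-417,182-288). Now to the lever.

Emit:
apply_moves:
  commands:
    - [0, 0, -0.09, 0, 0, 0, -1]
    - [0, 0, -0.09, 0, 0, 0, -1]
    - [0, 0, -0.085, 0, 0, 0.0556, -1]
    - [0, 0, 0, 0, 0, 0.0556, -1]
    - [0, 0, 0, 0, 0, 0.0556, -1]
    - [0, 0, 0, 0, 0, 0.0556, -1]
    - [0, 0, 0, 0, 0, 0.0556, -1]
    - [0, 0, 0, 0, 0, 0.0556, -1]

```text
clock: 15.02
ee_pos: [0.4685, 0.336, 0.3488]
orientation: [-3.138, -0.002, 2.445]
wrist_force: [-0.9, 0.4, 0.5]
opening: 1.0
grasp_force: 0.0
```

Emit:
apply_moves:
  commands:
    - [0, 0, 0, 0, 0, 0.0556, -1]
    - [0, 0, 0, 0, 0, 0.0556, -1]
    - [0, 0, 0, 0, 0, 0.0556, -1]
    - [-0.04, 0.0952, 0, 0, 0, 0, -1]
    - [-0.04, 0.0952, 0, 0, 0, 0, -1]
    - [-0.04, 0.0952, 0, 0, 0, 0, -1]
    - [-0.04, 0.0952, 0, 0, 0, 0, -1]
    - [0, 0, 0, 0, 0, 0, -1]

```text
clock: 16.02
ee_pos: [0.6355, 0.3283, 0.3469]
orientation: [-3.136, -0.0, 1.925]
wrist_force: [0.1, 1.0, -1.7]
opening: 0.999
grasp_force: 0.0
```

```bash
python3 - <<'E'
from lev import *
import pickle
g=gp(0)
rows((*g,110.4,4))
p=vision.camera_params('wrist'); print([ (proj(p,gp(0,d))*1.5).round(0) for d in (-.025,-.06,-.095)])
save('wrist','w5.png',k=1)
E
```

```text
at [0.6355 0.3283 0.3469] [-179.68   -0.    110.28]
(np.float64(0.6331357402239417), np.float64(0.32976969732281464), np.float64(0.2429813611221252), 110.4) TURN total [-0.0018 -0.     -0.0006] then SHIFT total [ 0.0055 -0.0042  0.2597] /row 4 [ 0.0014 -0.001   0.0649]
[array([368., 206.]), array([369., 279.]), array([369., 346.])]
```

View pics/w5.png

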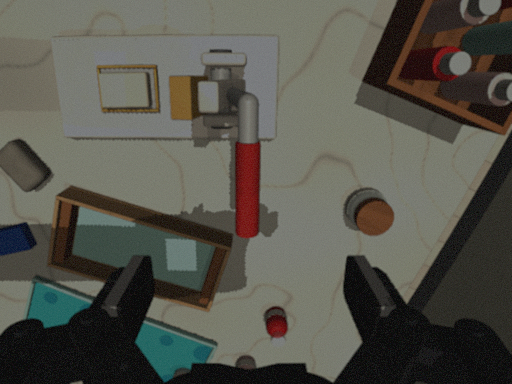

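The red grip runs through columns 236-260 and rows 142-235, midway between the fingers, within 3 mm of the prediction.

Emit:
apply_moves:
  commands:
    - [0.003, -0.002, 0.06, -0.0018, 0, -0.0006, -1]
    - [0, -0.002, 0.08, 0, 0, 0, -1]
    - [0, 0, 0.08, 0, 0, 0, -1]
    - [0, 0, 0.04, 0, 0, 0, -1]
    - [0, 0, 0, 0, 0, 0, -1]

```text
clock: 16.7
ee_pos: [0.6314, 0.3302, 0.2455]
orientation: [3.139, -0.0, 1.929]
wrist_force: [0.4, 0.2, 0.5]
opening: 1.001
grasp_force: 0.0
```

Emit:
apply_moves:
  commands:
    - [0, 0, 0, 0, 0, 0, 1]
    - [0, 0, 0, 0, 0, 0, 1]
    - [0, 0, 0, 0, 0, 0, 1]
    - [0, 0, 0, 0, 0, 0, 1]
    - [0, 0, 0, 0, 0, 0, 1]
    - [0, 0, 0, 0, 0, 0, 1]
    - [0, 0, 0, 0, 0, 0, 1]
    - [0, 0, 0, 0, 0, 0, 1]
  grip_force: 25

```text
clock: 17.7
ee_pos: [0.633, 0.3302, 0.2476]
orientation: [3.134, 0.0, 1.929]
wrist_force: [1.6, 0.9, 4.2]
opening: 0.198
grasp_force: 25.2
```

```bash
python3 - <<'E'
from lev import *
print(pose()[0],gp(0))
f=np.radians(100.2)-np.linspace(0,1.4,17)
X=np.c_[.12-.191*np.cos(f),-(.055+.191*np.sin(f))]
print((np.diff(X,axis=0)/.4).round(4).tolist(), np.diff(X,axis=0).sum(0)/.4)
E
```

```text
[0.63299519 0.33022006 0.24761839] [np.float64(0.6331357402239417), np.float64(0.32976969732281464), np.float64(0.2429813611221252)]
[[-0.0414, -0.0056], [-0.0417, -0.002], [-0.0417, 0.0017], [-0.0414, 0.0053], [-0.0408, 0.0089], [-0.0399, 0.0125], [-0.0386, 0.0159], [-0.0371, 0.0192], [-0.0353, 0.0224], [-0.0332, 0.0254], [-0.0308, 0.0282], [-0.0282, 0.0308], [-0.0254, 0.0331], [-0.0225, 0.0352], [-0.0193, 0.037], [-0.016, 0.0386]] [-0.53330134  0.30674914]
```

Emit:
apply_moves:
  commands:
    - [0, -0.0414, -0.0056, 0, 0, 0, 1]
    - [0, -0.0417, -0.002, 0, 0, 0, 1]
    - [0, -0.0417, 0.0017, 0, 0, 0, 1]
    - [0, -0.0414, 0.0053, 0, 0, 0, 1]
    - [0, -0.0408, 0.0089, 0, 0, 0, 1]
    - [0, -0.0399, 0.0125, 0, 0, 0, 1]
    - [0, -0.0386, 0.0159, 0, 0, 0, 1]
    - [0, -0.0371, 0.0192, 0, 0, 0, 1]

```text
clock: 18.7
ee_pos: [0.5126, 0.2864, 0.2254]
orientation: [3.13, -0.002, 1.929]
wrist_force: [2.0, 5.8, 5.3]
opening: 0.196
grasp_force: 26.2
```

Emit:
apply_moves:
  commands:
    - [0, -0.0353, 0.0224, 0, 0, 0, 1]
    - [0, -0.0332, 0.0254, 0, 0, 0, 1]
    - [0, -0.0308, 0.0282, 0, 0, 0, 1]
    - [0, -0.0282, 0.0308, 0, 0, 0, 1]
    - [0, -0.0254, 0.0331, 0, 0, 0, 1]
    - [0, -0.0225, 0.0352, 0, 0, 0, 1]
    - [0, -0.0193, 0.037, 0, 0, 0, 1]

```text
clock: 19.58
ee_pos: [0.4403, 0.2595, 0.1401]
orientation: [3.131, -0.003, 1.928]
wrist_force: [1.3, 7.1, 7.5]
opening: 0.196
grasp_force: 28.3
```

Emit:
apply_moves:
  commands:
    - [0, -0.008, 0.0193, 0, 0, 0, 1]
    - [0, 0, 0, 0, 0, 0, 1]

```text
clock: 19.82
ee_pos: [0.4368, 0.2582, 0.1317]
orientation: [3.133, -0.003, 1.928]
wrist_force: [0.5, 6.4, 6.8]
opening: 0.203
grasp_force: 28.5
```

Emit:
apply_moves:
  commands:
    - [0, -0.008, 0.0193, 0, 0, 0, 1]
    - [0, 0, 0, 0, 0, 0, 1]

```text
clock: 20.08
ee_pos: [0.4341, 0.2571, 0.1242]
orientation: [3.133, -0.003, 1.928]
wrist_force: [-0.6, 6.0, 7.6]
opening: 0.197
grasp_force: 28.7
```

Emit:
apply_moves:
  commands:
    - [0, -0.002, 0.006, 0, 0, 0, 1]
    - [0, 0, 0, 0, 0, 0, 1]

```text
clock: 20.32
ee_pos: [0.4333, 0.2569, 0.1221]
orientation: [3.133, -0.003, 1.928]
wrist_force: [-1.2, 5.8, 7.4]
opening: 0.198
grasp_force: 28.8
```

Emit:
apply_moves:
  commands:
    - [0, -0.002, 0.006, 0, 0, 0, 1]
    - [0, 0, 0, 0, 0, 0, 1]

```text
clock: 20.58
ee_pos: [0.4326, 0.2566, 0.1199]
orientation: [3.133, -0.003, 1.928]
wrist_force: [-2.1, 5.4, 8.2]
opening: 0.197
grasp_force: 29.0
```

Not at the stop yet, so I'll continue in small steps.

Emit:
apply_moves:
  commands:
    - [0, -0.002, 0.006, 0, 0, 0, 1]
    - [0, 0, 0, 0, 0, 0, 1]

```text
clock: 20.82
ee_pos: [0.4326, 0.2566, 0.1196]
orientation: [3.132, -0.002, 1.928]
wrist_force: [-7.0, 3.9, 21.1]
opening: 0.196
grasp_force: 30.2
```

Emit:
apply_moves:
  commands:
    - [0, -0.002, 0.006, 0, 0, 0, 1]
    - [0, 0, 0, 0, 0, 0, 1]

```text
clock: 21.08
ee_pos: [0.4327, 0.2566, 0.1195]
orientation: [3.131, -0.002, 1.929]
wrist_force: [-12.2, 1.0, 35.9]
opening: 0.2
grasp_force: 31.6
```

Emit:
apply_moves:
  commands:
    - [0, -0.001, 0.005, 0, 0, 0, 1]
    - [0, 0, 0, 0, 0, 0, 1]

```text
clock: 21.32
ee_pos: [0.4328, 0.2562, 0.1176]
orientation: [3.13, -0.001, 1.929]
wrist_force: [-10.0, -0.2, 35.3]
opening: 0.197
grasp_force: 32.8
```

The lever is at its stop: force rose to about 36 N with no further travel. I'll hold, then guide it back up.

Emit:
apply_moves:
  commands:
    - [0, 0, 0, 0, 0, 0, 1]
    - [0, 0, 0, 0, 0, 0, 1]
    - [0, 0.009, -0.029, 0, 0, 0, 1]
    - [0, 0.016, -0.0386, 0, 0, 0, 1]
    - [0, 0.0193, -0.037, 0, 0, 0, 1]
    - [0, 0.0225, -0.0352, 0, 0, 0, 1]
    - [0, 0.0254, -0.0331, 0, 0, 0, 1]
    - [0, 0.0282, -0.0308, 0, 0, 0, 1]

```text
clock: 22.32
ee_pos: [0.4793, 0.2729, 0.1915]
orientation: [3.121, -0.001, 1.927]
wrist_force: [27.5, 12.0, -27.7]
opening: 0.198
grasp_force: 29.0
```

Emit:
apply_moves:
  commands:
    - [0, 0.0308, -0.0282, 0, 0, 0, 1]
    - [0, 0.0332, -0.0254, 0, 0, 0, 1]
    - [0, 0.0353, -0.0224, 0, 0, 0, 1]
    - [0, 0.0371, -0.0192, 0, 0, 0, 1]
    - [0, 0.0386, -0.0159, 0, 0, 0, 1]
    - [0, 0.0399, -0.0125, 0, 0, 0, 1]
    - [0, 0.0408, -0.0089, 0, 0, 0, 1]
    - [0, 0.0414, -0.0053, 0, 0, 0, 1]

```text
clock: 23.32
ee_pos: [0.586, 0.3111, 0.2472]
orientation: [3.14, 0.003, 1.928]
wrist_force: [3.5, -4.6, 0.7]
opening: 0.195
grasp_force: 27.2
```

Emit:
apply_moves:
  commands:
    - [0, 0.0417, -0.0017, 0, 0, 0, 1]
    - [0, 0.0417, 0.002, 0, 0, 0, 1]
    - [0, 0.0414, 0.0056, 0, 0, 0, 1]
    - [0, 0, 0, 0, 0, 0, 1]

```text
clock: 23.82
ee_pos: [0.6334, 0.3282, 0.2451]
orientation: [3.139, 0.003, 1.928]
wrist_force: [4.3, -3.9, -1.2]
opening: 0.197
grasp_force: 27.1
```

Emit:
apply_moves:
  commands:
    - [0, 0, 0, 0, 0, 0, 0]
    - [0, 0, 0, 0, 0, 0, -0.5]
    - [0, 0, 0, 0, 0, 0, -1]
    - [0, 0, 0, 0, 0, 0, -1]
    - [0, 0, -0.1, 0, 0, 0, -1]
    - [0, 0, -0.12, 0, 0, 0, -1]
    - [0, 0, -0.03, 0, 0, 0, -1]
  grip_force: 50

```text
clock: 24.7
ee_pos: [0.6331, 0.3305, 0.3522]
orientation: [3.128, 0.0, 1.929]
wrist_force: [0.3, -0.5, 0.5]
opening: 1.001
grasp_force: 0.0
```

```bash
python3 - <<'E'
from lev import *
v=n+.012*ex
rows((v[0],v[1],.35,110.4,4),(v[0],v[1],.22,200.4,4))
save('wrist','w6.png',k=1)
E
```

```text
at [0.6331 0.3305 0.3522] [1.7923e+02 1.0000e-02 1.1052e+02]
(np.float64(0.4782473838739027), np.float64(0.33938286456786176), 0.35, 110.4) TURN total [0.0043 0.0001 0.0007] then SHIFT total [ 0.1558 -0.3551  0.0056] /row 4 [ 0.0389 -0.0888  0.0014]
(np.float64(0.4782473838739027), np.float64(0.33938286456786176), 0.22, 200.4) TURN total [-0.   0.  -0.5] then SHIFT total [ 0.    -0.     0.325] /row 4 [ 0.     -0.      0.0812]
```

View pics/w6.png

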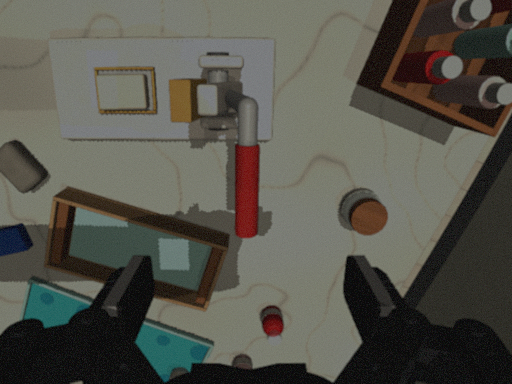

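Lever up; ivory still seated (rim at (96-157,67-115), soap inside). Next I'll pick it up again.

Emit:
apply_moves:
  commands:
    - [0.0389, -0.0888, 0, 0.0043, 0, 0, -1]
    - [0.0389, -0.0888, 0, 0, 0, 0, -1]
    - [0.0389, -0.0888, 0, 0, 0, 0, -1]
    - [0.0389, -0.0888, 0, 0, 0, 0, -1]
    - [0, 0, 0, 0, 0, -0.0555, -1]
    - [0, 0, 0, 0, 0, -0.0555, -1]
    - [0, 0, 0, 0, 0, -0.0555, -1]
    - [0, 0, 0, 0, 0, -0.0555, -1]

```text
clock: 25.75
ee_pos: [0.4765, 0.3382, 0.3454]
orientation: [-3.133, -0.007, 2.632]
wrist_force: [-0.2, 0.2, -0.1]
opening: 1.001
grasp_force: 0.0
```

Emit:
apply_moves:
  commands:
    - [0, 0, 0, 0, 0, -0.0555, -1]
    - [0, 0, 0, 0, 0, -0.0555, -1]
    - [0, 0, 0, 0, 0, -0.0555, -1]
    - [0, 0, 0, 0, 0, -0.0555, -1]
    - [0, 0, 0.1, 0, 0, -0.0555, -1]
    - [0, 0, 0.1, 0, 0, 0, -1]
    - [0, 0, 0.1, 0, 0, 0, -1]
    - [0, 0, 0, 0, 0, 0, -1]

```text
clock: 26.75
ee_pos: [0.4734, 0.3368, 0.2222]
orientation: [-3.141, -0.018, -2.785]
wrist_force: [1.2, 0.3, 0.1]
opening: 0.997
grasp_force: 0.0
```

```bash
python3 - <<'E'
from h import *
rows((.469,.3363,.054,200.5,1),(.469,.3363,.2,200.5,1),(.5822,.1126,.2,182.3,5),(.5822,.1126,.05,182.3,1))
E
```

```text
at [0.4734 0.3368 0.2222] [-179.96   -1.05 -159.58]
(0.469, 0.3363, 0.054, 200.5) TURN total [-0.0002 -0.0058 -0.0005] then SHIFT total [0.0107 0.0026 0.4206] /row 1 [0.0107 0.0026 0.4206]
(0.469, 0.3363, 0.2, 200.5) TURN total [0. 0. 0.] then SHIFT total [ 0.     0.    -0.365] /row 1 [ 0.     0.    -0.365]
(0.5822, 0.1126, 0.2, 182.3) TURN total [ 0.     -0.      0.1011] then SHIFT total [-0.2603 -0.5702 -0.    ] /row 5 [-0.0521 -0.114  -0.    ]
(0.5822, 0.1126, 0.05, 182.3) TURN total [0. 0. 0.] then SHIFT total [ 0.    -0.     0.375] /row 1 [ 0.    -0.     0.375]
```

Emit:
apply_moves:
  commands:
    - [0, 0, 0, 0, -0.0058, -0.0005, -1]
    - [0.0107, 0.0026, 0.1, 0, 0, 0, -1]
    - [0, 0, 0.12, 0, 0, 0, -1]
    - [0, 0, 0.1, 0, 0, 0, -1]
    - [0, 0, 0.06, 0, 0, 0, -1]
    - [0, 0, 0.032, 0, 0, 0, -1]
    - [0, 0, 0, 0, 0, 0, -1]
    - [0, 0, 0, 0, 0, 0, -1]

```text
clock: 27.75
ee_pos: [0.4748, 0.3388, 0.0646]
orientation: [3.141, 0.014, -2.784]
wrist_force: [0.0, -0.5, -0.3]
opening: 1.003
grasp_force: 0.0
```

Emit:
apply_moves:
  commands:
    - [0, 0, 0.004, 0, 0, 0, -1]
    - [0, 0, 0, 0, 0, 0, -1]

```text
clock: 28.0
ee_pos: [0.4738, 0.3383, 0.0617]
orientation: [3.142, 0.011, -2.784]
wrist_force: [1.6, 0.6, 0.7]
opening: 1.001
grasp_force: 0.0
```

Emit:
apply_moves:
  commands:
    - [0, 0, 0, 0, 0, 0, -1]
    - [0, 0, 0, 0, 0, 0, -1]
    - [0, 0, 0, 0, 0, 0, -1]
    - [0, 0, 0, 0, 0, 0, -1]

```text
clock: 28.5
ee_pos: [0.4735, 0.3382, 0.0611]
orientation: [-3.142, 0.01, -2.784]
wrist_force: [0.4, 0.0, -0.4]
opening: 1.001
grasp_force: 0.0
```

```bash
python3 - <<'E'
from h import *
rows((.469,.3363,.054,200.5,1))
E
```

```text
at [0.4735 0.3382 0.0611] [-180.      0.59 -159.49]
(0.469, 0.3363, 0.054, 200.5) TURN total [-0.      0.0033  0.    ] then SHIFT total [ 0.0123 -0.0004  0.0179] /row 1 [ 0.0123 -0.0004  0.0179]
```

Emit:
apply_moves:
  commands:
    - [0.0123, 0, 0.006, 0, 0.0033, 0, -1]
    - [0, 0, 0.01, 0, 0, 0, -1]
    - [0, 0, 0, 0, 0, 0, -1]
    - [0, 0, 0, 0, 0, 0, -1]

```text
clock: 29.0
ee_pos: [0.469, 0.3365, 0.0546]
orientation: [-3.142, -0.0, -2.784]
wrist_force: [-0.0, 0.2, -0.3]
opening: 1.0
grasp_force: 0.0
```

Emit:
apply_moves:
  commands:
    - [0, 0, 0, 0, 0, 0, 1]
    - [0, 0, 0, 0, 0, 0, 1]
    - [0, 0, 0, 0, 0, 0, 1]
    - [0, 0, 0, 0, 0, 0, 1]
    - [0, 0, 0, 0, 0, 0, 1]
    - [0, 0, 0, 0, 0, 0, 1]
    - [0, 0, 0, 0, 0, 0, 1]
    - [0, 0, 0, 0, 0, 0, 1]

```text
clock: 30.0
ee_pos: [0.4693, 0.3366, 0.0551]
orientation: [3.142, 0.001, -2.784]
wrist_force: [0.5, 0.7, 4.8]
opening: 0.477
grasp_force: 52.0
```

Emit:
apply_moves:
  commands:
    - [0, 0, -0.025, 0, 0, 0, 1]
    - [0, 0, -0.1, 0, 0, 0, 1]
    - [0, 0, -0.12, 0, 0, 0, 1]
    - [0, 0, -0.12, 0, 0, 0.05, 1]
    - [-0.0521, -0.114, 0, 0, 0, 0.0511, 1]
    - [-0.0521, -0.114, 0, 0, 0, 0, 1]
    - [-0.0521, -0.114, 0, 0, 0, 0, 1]
    - [-0.0521, -0.114, 0, 0, 0, 0, 1]

```text
clock: 31.0
ee_pos: [0.5663, 0.1603, 0.2004]
orientation: [-3.142, -0.001, -3.101]
wrist_force: [0.5, 0.7, -0.3]
opening: 0.473
grasp_force: 51.5
```

Emit:
apply_moves:
  commands:
    - [-0.0521, -0.114, 0, 0, 0, 0, 1]
    - [0, 0, 0, 0, 0, 0, 1]
    - [0, 0, 0, 0, 0, 0, 1]
    - [0, 0, 0, 0, 0, 0, 1]

```text
clock: 31.5
ee_pos: [0.5883, 0.1182, 0.2005]
orientation: [3.141, -0.001, -3.1]
wrist_force: [0.6, -0.7, -0.3]
opening: 0.474
grasp_force: 51.5
```

```bash
python3 - <<'E'
from h import *
rows((.5822,.1126,.2,182.3,1),(.5822,.1126,.036,182.3,1))
import pickle
p=vision.camera_params('wrist'); save('wrist','w7.png',k=1); pickle.dump((p,pose()),open('w7.pkl','wb'))
E
```

```text
at [0.5883 0.1182 0.2005] [ 1.7999e+02 -4.0000e-02 -1.7760e+02]
(0.5822, 0.1126, 0.2, 182.3) TURN total [ 0.0001 -0.0002  0.0006] then SHIFT total [ 0.0159 -0.0135  0.0012] /row 1 [ 0.0159 -0.0135  0.0012]
(0.5822, 0.1126, 0.036, 182.3) TURN total [0. 0. 0.] then SHIFT total [ 0.   -0.    0.41] /row 1 [ 0.   -0.    0.41]
```

View pics/w7.png

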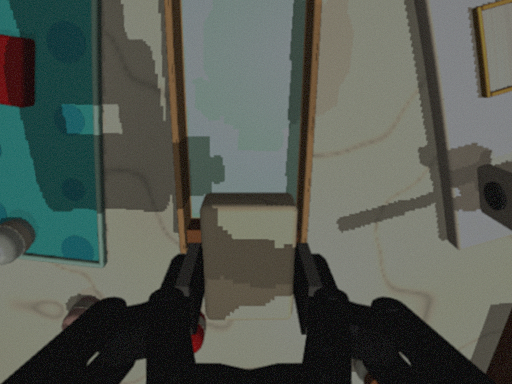

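Ivory is held square over the box, with box walls at columns about 170 and 317 on row 100. Red is still on the tray at (17,70).

```bash
python3 - <<'E'
from h import *
import pickle
p,_=pickle.load(open('w7.pkl','rb'))
for v,a,b in ((100,169,317),(0,162,323)):
  A,B=pt(p,(a,v),.044),pt(p,(b,v),.044); print(A,B,np.linalg.norm(A-B),(A+B)/2)
E
```

```text
[0.52901887 0.04992732 0.044     ] [0.52390865 0.17019758 0.044     ] 0.12037877891001196 [0.52646376 0.11006245 0.044     ]
[0.45472711 0.04607592 0.044     ] [0.44963795 0.16750571 0.044     ] 0.12153639383898127 [0.45218253 0.10679082 0.044     ]
```

Emit:
apply_moves:
  commands:
    - [0.0159, -0.0135, 0, 0, 0, 0, 1]
    - [0, 0, 0.09, 0, 0, 0, 1]
    - [0, 0, 0.11, 0, 0, 0, 1]
    - [0, 0, 0.11, 0, 0, 0, 1]
    - [0, 0, 0.06, 0, 0, 0, 1]
    - [0, 0, 0.03, 0, 0, 0, 1]
    - [0, 0, 0, 0, 0, 0, 1]
    - [0, 0, 0, 0, 0, 0, 1]

```text
clock: 32.55
ee_pos: [0.584, 0.1115, 0.0422]
orientation: [-3.141, 0.003, -3.101]
wrist_force: [1.0, -0.4, -0.7]
opening: 0.479
grasp_force: 51.5
```

Box centre confirmed; now lowering gently.

Emit:
apply_moves:
  commands:
    - [0, 0, 0.01, 0, 0, 0, 1]
    - [0, 0, 0.005, 0, 0, 0, 1]
    - [0, 0, 0, 0, 0, 0, 1]
    - [0, 0, 0, 0, 0, 0, 1]

```text
clock: 33.05
ee_pos: [0.583, 0.1114, 0.0348]
orientation: [3.142, 0.0, -3.101]
wrist_force: [0.4, 0.8, -0.5]
opening: 0.475
grasp_force: 51.5
```

Emit:
apply_moves:
  commands:
    - [0, 0, 0.005, 0, 0, 0, 1]
    - [0, 0, 0, 0, 0, 0, 1]
    - [0, 0, 0, 0, 0, 0, 1]

```text
clock: 33.42
ee_pos: [0.583, 0.1114, 0.0327]
orientation: [-3.142, -0.0, -3.101]
wrist_force: [0.3, -0.1, -0.7]
opening: 0.475
grasp_force: 51.5
```

Emit:
apply_moves:
  commands:
    - [0, 0, 0.003, 0, 0, 0, 1]
    - [0, 0, 0, 0, 0, 0, 1]
    - [0, 0, 0, 0, 0, 0, 1]

```text
clock: 33.8
ee_pos: [0.583, 0.1114, 0.0315]
orientation: [-3.142, -0.0, -3.101]
wrist_force: [0.1, -0.9, -0.5]
opening: 0.476
grasp_force: 51.5
```

Emit:
apply_moves:
  commands:
    - [0, 0, 0.003, 0, 0, 0, 1]
    - [0, 0, 0, 0, 0, 0, 1]
    - [0, 0, 0, 0, 0, 0, 1]

```text
clock: 34.17
ee_pos: [0.5831, 0.1114, 0.0311]
orientation: [-3.141, -0.0, -3.101]
wrist_force: [-3.4, -0.1, 4.5]
opening: 0.476
grasp_force: 52.1
```

Emit:
apply_moves:
  commands:
    - [0, 0, 0.003, 0, 0, 0, 1]
    - [0, 0, 0, 0, 0, 0, 1]
    - [0, 0, 0, 0, 0, 0, 1]

```text
clock: 34.55
ee_pos: [0.5832, 0.1114, 0.0311]
orientation: [-3.141, -0.001, -3.101]
wrist_force: [-6.6, -0.6, 13.6]
opening: 0.476
grasp_force: 53.1
```

Emit:
apply_moves:
  commands:
    - [0, 0, -0.004, 0, 0, 0, 1]
    - [0, 0, 0, 0, 0, 0, -0.1]
    - [0, 0, 0, 0, 0, 0, -0.25]
    - [0, 0, 0, 0, 0, 0, -0.25]
    - [0, 0, -0.05, 0, 0, 0, -0.25]
    - [0, 0, -0.1, 0, 0, 0, -0.25]
    - [0, 0, -0.12, 0, 0, 0, -0.25]
    - [0, 0, -0.12, 0, 0, 0, -1]

```text
clock: 35.55
ee_pos: [0.583, 0.1114, 0.1898]
orientation: [-3.142, 0.002, -3.101]
wrist_force: [0.5, -0.1, -0.5]
opening: 0.817
grasp_force: 0.0
```

```bash
python3 - <<'E'
from h import *
rows((.475,-.1,.2,172,6))
E
```

```text
at [0.583  0.1114 0.1898] [-1.8000e+02  9.0000e-02 -1.7769e+02]
(0.475, -0.1, 0.2, 172) TURN total [0.     0.0005 0.0573] then SHIFT total [ 0.1939 -0.561  -0.0256] /row 6 [ 0.0323 -0.0935 -0.0043]
```

Emit:
apply_moves:
  commands:
    - [0, 0, -0.02, 0, 0, 0.0573, -1]
    - [0.0323, -0.0935, 0, 0, 0, 0, -1]
    - [0.0323, -0.0935, 0, 0, 0, 0, -1]
    - [0.0323, -0.0935, 0, 0, 0, 0, -1]
    - [0.0323, -0.0935, 0, 0, 0, 0, -1]
    - [0.0323, -0.0935, 0, 0, 0, 0, -1]
    - [0.0323, -0.0935, 0, 0, 0, 0, -1]
    - [0, 0, 0, 0, 0, 0, -1]

```text
clock: 36.55
ee_pos: [0.4745, -0.1018, 0.1962]
orientation: [-3.141, 0.002, 2.998]
wrist_force: [0.0, 1.3, -0.3]
opening: 1.003
grasp_force: 0.0
```

```bash
cat > seg.py <<'E'
from h import *
def red(z=.028):
    p=vision.camera_params('wrist'); im=vision.camera('wrist')
    h=cv2.cvtColor(im,cv2.COLOR_RGB2HSV); m=(((h[:,:,0]<8)|(h[:,:,0]>172))&(h[:,:,1]>150)&(h[:,:,2]>60)).astype('uint8')
    for c in cv2.findContours(m,cv2.RETR_EXTERNAL,cv2.CHAIN_APPROX_NONE)[0]:
        if cv2.contourArea(c)<400: continue
        P=np.array([pt(p,q[0],z)[:2] for q in c],np.float32)
        print(c.reshape(-1,2).mean(0).round(),cv2.minAreaRect(P*1000))
E
python3 - <<'E'
from seg import *
red(); save('wrist','w8.png')
rows((.475,-.1,.2,172,6))
E
```

```text
[254. 201.] ((506.6755676269531, -102.08704376220703), (39.84795379638672, 57.874595642089844), 81.8468246459961)
at [ 0.4752 -0.1002  0.1959] [-1.7998e+02  1.0000e-01  1.7195e+02]
(0.475, -0.1, 0.2, 172) TURN total [-0.0001  0.0006 -0.0003] then SHIFT total [ 0.0006  0.0003 -0.0104] /row 6 [ 0.0001  0.0001 -0.0017]
```

```bash
python3 - <<'E'
from h import *
rows((.507,-.1018,.030,171.8,6))
E
```

```text
at [ 0.4752 -0.1002  0.1959] [-1.7998e+02  1.0000e-01  1.7195e+02]
(0.507, -0.1018, 0.03, 171.8) TURN total [-0.0001  0.0006  0.0008] then SHIFT total [-0.0792  0.0073  0.4146] /row 6 [-0.0132  0.0012  0.0691]
```

Emit:
apply_moves:
  commands:
    - [-0.04, 0.0037, 0.06, 0, 0.0006, 0.0008, -1]
    - [-0.0392, 0.0036, 0.1, 0, 0, 0, -1]
    - [0, 0, 0.1, 0, 0, 0, -1]
    - [0, 0, 0.08, 0, 0, 0, -1]
    - [0, 0, 0.05, 0, 0, 0, -1]
    - [0, 0, 0.0246, 0, 0, 0, -1]
    - [0, 0, 0, 0, 0, 0, -1]
    - [0, 0, 0, 0, 0, 0, -1]

```text
clock: 37.65
ee_pos: [0.5074, -0.1016, 0.03]
orientation: [-3.141, 0.0, 3.0]
wrist_force: [-0.4, 0.1, 0.9]
opening: 0.999
grasp_force: 0.0
```

Emit:
apply_moves:
  commands:
    - [0, 0, 0, 0, 0, 0, -1]
    - [0, 0, 0, 0, 0, 0, -1]

```text
clock: 37.9
ee_pos: [0.5068, -0.1017, 0.0295]
orientation: [-3.141, -0.001, 2.999]
wrist_force: [0.6, -0.1, -0.0]
opening: 1.003
grasp_force: 0.0
```

Emit:
apply_moves:
  commands:
    - [0, 0, -0.001, 0, 0, 0, 1]
    - [0, 0, 0, 0, 0, 0, 1]
    - [0, 0, 0, 0, 0, 0, 1]
    - [0, 0, 0, 0, 0, 0, 1]
    - [0, 0, 0, 0, 0, 0, 1]
    - [0, 0, 0, 0, 0, 0, 1]
    - [0, 0, 0, 0, 0, 0, 1]
    - [0, 0, 0, 0, 0, 0, 1]

```text
clock: 38.9
ee_pos: [0.5068, -0.1017, 0.0296]
orientation: [-3.141, -0.001, 2.999]
wrist_force: [-0.3, -1.0, 4.7]
opening: 0.478
grasp_force: 52.6
```

Emit:
apply_moves:
  commands:
    - [0, 0, -0.025, 0, 0, 0, 1]
    - [0, 0, -0.1, 0, 0, 0, 1]
    - [0, 0, -0.12, 0, 0, 0, 1]
    - [0, 0, -0.12, 0, 0, 0, 1]
    - [0, 0, -0.1, 0, 0, 0, 1]
    - [0, 0, 0, 0, 0, 0, 1]
    - [0, 0, 0, 0, 0, 0, 1]

```text
clock: 39.78
ee_pos: [0.5059, -0.1011, 0.2141]
orientation: [3.141, -0.004, 2.999]
wrist_force: [0.3, -1.1, -1.2]
opening: 0.473
grasp_force: 52.0
```

```bash
python3 - <<'E'
from h import *
rows((.47,.20,.22,171.8,8),(.4687,.3361,.22,200.5,4),(.4687,.3361,.075,200.5,4))
E
```

```text
at [ 0.5059 -0.1011  0.2141] [179.96  -0.23 171.85]
(0.47, 0.2, 0.22, 171.8) TURN total [ 0.0002 -0.0013  0.0003] then SHIFT total [ 0.1962  0.7323 -0.0148] /row 8 [ 0.0245  0.0915 -0.0019]
(0.4687, 0.3361, 0.22, 200.5) TURN total [ 0.      0.     -0.1594] then SHIFT total [-0.1161  0.3198  0.    ] /row 4 [-0.029  0.08   0.   ]
(0.4687, 0.3361, 0.075, 200.5) TURN total [0. 0. 0.] then SHIFT total [-0.     -0.      0.3625] /row 4 [-0.     -0.      0.0906]
```

Emit:
apply_moves:
  commands:
    - [0.0245, 0.0915, -0.002, 0, -0.0013, 0, 1]
    - [0.0245, 0.0915, -0.002, 0, 0, 0, 1]
    - [0.0245, 0.0915, -0.002, 0, 0, 0, 1]
    - [0.0245, 0.0915, -0.002, 0, 0, 0, 1]
    - [0.0245, 0.0915, -0.002, 0, 0, 0, 1]
    - [0.0245, 0.0915, -0.002, 0, 0, 0, 1]
    - [0.0245, 0.0915, -0.002, 0, 0, 0, 1]
    - [0.0245, 0.0915, -0.002, 0, 0, 0, 1]

```text
clock: 40.78
ee_pos: [0.469, 0.2004, 0.2191]
orientation: [-3.14, -0.002, 2.999]
wrist_force: [0.8, 0.6, -0.5]
opening: 0.479
grasp_force: 52.0
```

Emit:
apply_moves:
  commands:
    - [0, 0, 0, 0, 0, -0.0534, 1]
    - [0, 0, 0, 0, 0, -0.053, 1]
    - [0, 0, 0, 0, 0, -0.053, 1]
    - [-0.029, 0.08, 0, 0, 0, 0, 1]
    - [-0.029, 0.08, 0, 0, 0, 0, 1]
    - [-0.029, 0.08, 0, 0, 0, 0, 1]
    - [-0.029, 0.08, 0, 0, 0, 0, 1]
    - [0, 0, 0, 0, 0, 0, 1]

```text
clock: 41.78
ee_pos: [0.4677, 0.3365, 0.2189]
orientation: [-3.14, -0.003, -2.78]
wrist_force: [-0.5, -0.8, -1.0]
opening: 0.475
grasp_force: 51.9
```

Emit:
apply_moves:
  commands:
    - [0, 0, 0, 0, 0, 0, 1]
    - [0, 0, 0, 0, 0, 0, 1]

```text
clock: 42.02
ee_pos: [0.4691, 0.3345, 0.2208]
orientation: [-3.14, 0.001, -2.784]
wrist_force: [-0.7, -0.2, -0.7]
opening: 0.474
grasp_force: 51.9
```

```bash
python3 - <<'E'
from mw import *
from seg import red
rows((.4683,.3360,.22,200.5,1),(.4683,.3360,.063,200.5,4))
P,M=pose(); red(P[2]-.004)
E
```

```text
at [0.4691 0.3345 0.2208] [-1.7992e+02  3.0000e-02 -1.5952e+02]
(0.4683, 0.336, 0.22, 200.5) TURN total [-0.0004  0.0002 -0.0001] then SHIFT total [0.0005 0.0041 0.0019] /row 1 [0.0005 0.0041 0.0019]
(0.4683, 0.336, 0.063, 200.5) TURN total [0. 0. 0.] then SHIFT total [-0.     -0.      0.3925] /row 4 [-0.     -0.      0.0981]
[245. 307.] ((488.5439453125, 340.3269958496094), (23.310243606567383, 41.1755485534668), 15.730744361877441)
[270. 225.] ((447.3276062011719, 332.6853332519531), (14.458883285522461, 26.02416229248047), 20.52989387512207)
```

Emit:
apply_moves:
  commands:
    - [0, 0.0041, 0.08, 0, 0, 0, 1]
    - [0, 0, 0.1, 0, 0, 0, 1]
    - [0, 0, 0.1, 0, 0, 0, 1]
    - [0, 0, 0.07, 0, 0, 0, 1]
    - [0, 0, 0.03, 0, 0, 0, 1]
    - [0, 0, 0.015, 0, 0, 0, 1]
    - [0, 0, 0, 0, 0, 0, 1]
    - [0, 0, 0, 0, 0, 0, 1]

```text
clock: 43.08
ee_pos: [0.4698, 0.3374, 0.0647]
orientation: [-3.141, 0.004, -2.783]
wrist_force: [-0.0, 0.4, -0.7]
opening: 0.476
grasp_force: 51.9
```

Emit:
apply_moves:
  commands:
    - [0, 0, 0.01, 0, 0, 0, 1]
    - [0, 0, 0.005, 0, 0, 0, 1]
    - [0, 0, 0, 0, 0, 0, 1]
    - [0, 0, 0, 0, 0, 0, 1]

```text
clock: 43.58
ee_pos: [0.469, 0.337, 0.0575]
orientation: [-3.141, 0.002, -2.783]
wrist_force: [0.3, -2.2, -0.8]
opening: 0.482
grasp_force: 51.9
```

Emit:
apply_moves:
  commands:
    - [0, 0, 0.003, 0, 0, 0, 1]
    - [0, 0, 0, 0, 0, 0, 1]
    - [0, 0, 0, 0, 0, 0, 1]

```text
clock: 43.95
ee_pos: [0.469, 0.337, 0.0563]
orientation: [-3.141, 0.002, -2.783]
wrist_force: [0.2, -0.4, -0.8]
opening: 0.48
grasp_force: 51.9
```

Emit:
apply_moves:
  commands:
    - [0.0025, -0.002, 0.004, 0, 0, 0, 1]
    - [0, 0, 0.004, 0, 0, 0, 1]
    - [0, 0, 0, 0, 0, 0, 1]
    - [0, 0, 0, 0, 0, 0, 1]

```text
clock: 44.45
ee_pos: [0.4684, 0.3359, 0.0531]
orientation: [-3.141, 0.002, -2.783]
wrist_force: [0.2, -0.1, 0.2]
opening: 0.478
grasp_force: 51.9
```

Emit:
apply_moves:
  commands:
    - [0, 0, 0.004, 0, 0, 0, 1]
    - [0, 0, 0, 0, 0, 0, 1]
    - [0, 0, 0, 0, 0, 0, 1]

```text
clock: 44.82
ee_pos: [0.4686, 0.336, 0.0517]
orientation: [-3.141, 0.002, -2.783]
wrist_force: [0.4, 1.2, 0.1]
opening: 0.475
grasp_force: 52.1
```

Emit:
apply_moves:
  commands:
    - [0, 0, 0.003, 0, 0, 0, 1]
    - [0, 0, 0, 0, 0, 0, 1]
    - [0, 0, 0, 0, 0, 0, 1]

```text
clock: 45.2
ee_pos: [0.4686, 0.336, 0.0516]
orientation: [-3.14, 0.002, -2.783]
wrist_force: [-3.7, -1.7, 9.8]
opening: 0.476
grasp_force: 53.1
```

Red is seated: contact came at 51.6 mm, as predicted. Release and go to the lever.

Emit:
apply_moves:
  commands:
    - [0, 0, -0.003, 0, 0, 0, 1]
    - [0, 0, 0, 0, 0, 0, 0.2]
    - [0, 0, 0, 0, 0, 0, -0.2]
    - [0, 0, 0, 0, 0, 0, -0.5]
    - [0, 0, 0, 0, 0, 0, -1]
    - [0, 0, 0, 0, 0, 0, -1]

```text
clock: 45.95
ee_pos: [0.4683, 0.3359, 0.0514]
orientation: [-3.141, 0.002, -2.783]
wrist_force: [0.7, 0.1, 0.0]
opening: 1.004
grasp_force: 0.0
```

Emit:
apply_moves:
  commands:
    - [0, 0, -0.03, 0, 0, 0, -1]
    - [0, 0, -0.1, 0, 0, 0, -1]
    - [0, 0, -0.13, 0, 0, 0, -1]
    - [0, 0, -0.13, 0, 0, 0, -1]
    - [0, 0, -0.13, 0, 0, 0, -1]
    - [0, 0, -0.13, 0, 0, 0, -1]
    - [0, 0, -0.09, 0, 0, 0, -1]
    - [0, 0, 0, 0, 0, 0.0556, -1]

```text
clock: 46.95
ee_pos: [0.4689, 0.3366, 0.3532]
orientation: [3.14, 0.011, -2.962]
wrist_force: [-0.2, -0.7, -0.3]
opening: 0.997
grasp_force: 0.0
```

Emit:
apply_moves:
  commands:
    - [0, 0, 0, 0, 0, 0.0556, -1]
    - [0, 0, 0, 0, 0, 0.0556, -1]
    - [0, 0, 0, 0, 0, 0.0556, -1]
    - [0, 0, 0, 0, 0, 0.0556, -1]
    - [0, 0, 0, 0, 0, 0.0556, -1]
    - [0, 0, 0, 0, 0, 0.0556, -1]
    - [0, 0, 0, 0, 0, 0.0556, -1]
    - [0, 0, 0, 0, 0, 0.0556, -1]

```text
clock: 47.95
ee_pos: [0.4676, 0.3359, 0.3485]
orientation: [3.139, 0.001, 1.922]
wrist_force: [0.1, 0.5, -0.2]
opening: 0.997
grasp_force: 0.0
```

Emit:
apply_moves:
  commands:
    - [-0.04, 0.0952, 0, 0, 0, 0, -1]
    - [-0.04, 0.0952, 0, 0, 0, 0, -1]
    - [-0.04, 0.0952, 0, 0, 0, 0, -1]
    - [-0.04, 0.0952, 0, 0, 0, 0, -1]
    - [0, 0, 0, 0, 0, 0, -1]
    - [0, 0, 0, 0, 0, 0, -1]
    - [0, 0, 0, 0, 0, 0, -1]

```text
clock: 48.82
ee_pos: [0.6319, 0.3297, 0.3488]
orientation: [3.139, 0.001, 1.929]
wrist_force: [0.4, 0.2, -1.8]
opening: 0.997
grasp_force: 0.0
```

```bash
python3 - <<'E'
from lev import *
from seg import red
rows((*gp(0),110.4,4))
red(.05); save('wrist','w9.png')
E
```

```text
at [0.6319 0.3297 0.3488] [1.7984e+02 6.0000e-02 1.1051e+02]
(np.float64(0.6331357402239417), np.float64(0.32976969732281464), np.float64(0.2429813611221252), 110.4) TURN total [0.0009 0.0003 0.0006] then SHIFT total [-0.0009  0.003   0.2644] /row 4 [-0.0002  0.0007  0.0661]
[250. 190.] ((660.3526000976562, 263.62054443359375), (31.30388069152832, 130.44760131835938), 20.20840835571289)
[125.  91.] ((471.5083923339844, 335.2391357421875), (57.759605407714844, 40.274208068847656), 20.555458068847656)
```

Emit:
apply_moves:
  commands:
    - [0, 0.003, 0.06, 0, 0, 0, -1]
    - [0, 0, 0.08, 0, 0, 0, -1]
    - [0, 0, 0.08, 0, 0, 0, -1]
    - [0, 0, 0.04, 0, 0, 0, -1]
    - [0, 0, 0, 0, 0, 0, -1]
    - [0, 0, 0, 0, 0, 0, -1]

```text
clock: 49.68
ee_pos: [0.6349, 0.33, 0.2459]
orientation: [3.137, 0.001, 1.928]
wrist_force: [0.7, 0.2, 0.6]
opening: 0.998
grasp_force: 0.0
```

Emit:
apply_moves:
  commands:
    - [0, 0, 0, 0, 0, 0, 1]
    - [0, 0, 0, 0, 0, 0, 1]
    - [0, 0, 0, 0, 0, 0, 1]
    - [0, 0, 0, 0, 0, 0, 1]
    - [0, 0, 0, 0, 0, 0, 1]
    - [0, 0, 0, 0, 0, 0, 1]
    - [0, 0, 0, 0, 0, 0, 1]
    - [0, 0, 0, 0, 0, 0, 1]
  grip_force: 25

```text
clock: 50.68
ee_pos: [0.6338, 0.3296, 0.244]
orientation: [3.141, 0.001, 1.928]
wrist_force: [-4.6, -2.2, 3.8]
opening: 0.201
grasp_force: 24.5
```

Emit:
apply_moves:
  commands:
    - [0, -0.0414, -0.0056, 0, 0, 0, 1]
    - [0, -0.0417, -0.002, 0, 0, 0, 1]
    - [0, -0.0417, 0.0017, 0, 0, 0, 1]
    - [0, -0.0414, 0.0053, 0, 0, 0, 1]
    - [0, -0.0408, 0.0089, 0, 0, 0, 1]
    - [0, -0.0399, 0.0125, 0, 0, 0, 1]
    - [0, -0.0386, 0.0159, 0, 0, 0, 1]
    - [0, -0.0371, 0.0192, 0, 0, 0, 1]

```text
clock: 51.68
ee_pos: [0.5155, 0.2866, 0.2237]
orientation: [3.129, -0.002, 1.928]
wrist_force: [3.3, 5.7, 4.8]
opening: 0.198
grasp_force: 26.8
```

Emit:
apply_moves:
  commands:
    - [0, -0.0353, 0.0224, 0, 0, 0, 1]
    - [0, -0.0332, 0.0254, 0, 0, 0, 1]
    - [0, -0.0308, 0.0282, 0, 0, 0, 1]
    - [0, -0.0282, 0.0308, 0, 0, 0, 1]
    - [0, -0.0254, 0.0331, 0, 0, 0, 1]
    - [0, -0.0225, 0.0352, 0, 0, 0, 1]
    - [0, -0.0193, 0.037, 0, 0, 0, 1]
    - [0, -0.016, 0.0386, 0, 0, 0, 1]

```text
clock: 52.68
ee_pos: [0.4353, 0.2574, 0.1224]
orientation: [3.135, -0.003, 1.927]
wrist_force: [-5.9, 8.0, 9.3]
opening: 0.195
grasp_force: 30.2
```

Emit:
apply_moves:
  commands:
    - [0, -0.002, 0.006, 0, 0, 0, 1]
    - [0, 0, 0, 0, 0, 0, 1]
    - [0, 0, 0, 0, 0, 0, 1]

```text
clock: 53.05
ee_pos: [0.4345, 0.257, 0.12]
orientation: [3.136, -0.003, 1.927]
wrist_force: [-5.9, 6.3, 10.5]
opening: 0.197
grasp_force: 30.2
```

Emit:
apply_moves:
  commands:
    - [0, -0.002, 0.006, 0, 0, 0, 1]
    - [0, 0, 0, 0, 0, 0, 1]

```text
clock: 53.3
ee_pos: [0.4336, 0.2567, 0.1175]
orientation: [3.136, -0.003, 1.927]
wrist_force: [-6.8, 6.1, 9.4]
opening: 0.2
grasp_force: 30.3
```

Emit:
apply_moves:
  commands:
    - [0, -0.002, 0.006, 0, 0, 0, 1]
    - [0, 0, 0, 0, 0, 0, 1]

```text
clock: 53.55
ee_pos: [0.4328, 0.2564, 0.1151]
orientation: [3.136, -0.003, 1.927]
wrist_force: [-7.0, 6.9, 9.5]
opening: 0.201
grasp_force: 30.3
```

Emit:
apply_moves:
  commands:
    - [0, -0.001, 0.005, 0, 0, 0, 1]
    - [0, 0, 0, 0, 0, 0, 1]

```text
clock: 53.8
ee_pos: [0.4327, 0.2564, 0.1147]
orientation: [3.137, -0.003, 1.927]
wrist_force: [-10.9, 5.2, 19.9]
opening: 0.203
grasp_force: 31.4
```

Emit:
apply_moves:
  commands:
    - [0, 0, 0.004, 0, 0, 0, 1]
    - [0, 0, 0, 0, 0, 0, 1]
    - [0, 0, 0, 0, 0, 0, 1]
    - [0, 0, 0, 0, 0, 0, 1]
    - [0, 0, 0, 0, 0, 0, 1]

```text
clock: 54.42
ee_pos: [0.4328, 0.2564, 0.1145]
orientation: [3.138, -0.003, 1.928]
wrist_force: [-16.6, 2.8, 31.4]
opening: 0.198
grasp_force: 32.5
```

Emit:
apply_moves:
  commands:
    - [0, 0.007, -0.027, 0, 0, 0, 1]
    - [0, 0.016, -0.0386, 0, 0, 0, 1]
    - [0, 0.0193, -0.037, 0, 0, 0, 1]
    - [0, 0.0225, -0.0352, 0, 0, 0, 1]
    - [0, 0.0254, -0.0331, 0, 0, 0, 1]
    - [0, 0.0282, -0.0308, 0, 0, 0, 1]
    - [0, 0.0308, -0.0282, 0, 0, 0, 1]
    - [0, 0.0332, -0.0254, 0, 0, 0, 1]

```text
clock: 55.42
ee_pos: [0.5025, 0.2812, 0.2089]
orientation: [3.132, -0.001, 1.927]
wrist_force: [15.3, 9.2, -22.2]
opening: 0.201
grasp_force: 28.6
```

Emit:
apply_moves:
  commands:
    - [0, 0.0353, -0.0224, 0, 0, 0, 1]
    - [0, 0.0371, -0.0192, 0, 0, 0, 1]
    - [0, 0.0386, -0.0159, 0, 0, 0, 1]
    - [0, 0.0399, -0.0125, 0, 0, 0, 1]
    - [0, 0.0408, -0.0089, 0, 0, 0, 1]
    - [0, 0.0414, -0.0053, 0, 0, 0, 1]
    - [0, 0.0417, -0.0017, 0, 0, 0, 1]
    - [0, 0.0417, 0.002, 0, 0, 0, 1]

```text
clock: 56.42
ee_pos: [0.6201, 0.3233, 0.2455]
orientation: [3.138, 0.003, 1.927]
wrist_force: [2.3, -2.7, -1.8]
opening: 0.196
grasp_force: 26.4
```

Emit:
apply_moves:
  commands:
    - [0, 0.0414, 0.0056, 0, 0, 0, 1]
    - [0, 0, 0, 0, 0, 0, 1]
    - [0, 0, 0, 0, 0, 0, 0]
    - [0, 0, 0, 0, 0, 0, -0.5]
    - [0, 0, 0, 0, 0, 0, -1]
    - [0, 0, 0, 0, 0, 0, -1]
    - [0, 0, -0.1, 0, 0, 0, -1]
    - [0, 0, -0.12, 0, 0, 0, -1]
  grip_force: 50

```text
clock: 57.42
ee_pos: [0.6334, 0.3296, 0.3313]
orientation: [-3.141, 0.001, 1.928]
wrist_force: [0.9, -0.6, 0.2]
opening: 1.003
grasp_force: 0.0
```

Emit:
apply_moves:
  commands:
    - [0, 0, -0.04, 0, 0, 0, -1]
    - [0, 0, 0, 0, 0, 0, -1]
    - [0, 0, 0, 0, 0, 0, -1]
    - [0, 0, 0, 0, 0, 0, -1]

```text
clock: 57.92
ee_pos: [0.6333, 0.3295, 0.3452]
orientation: [-3.14, 0.001, 1.928]
wrist_force: [0.3, -0.1, -0.1]
opening: 0.997
grasp_force: 0.0
```

```bash
python3 - <<'E'
from lev import *
from seg import red
rows((.4683,.3359,.35,110.4,4))
red(.05); save('wrist','w10.png')
E
```

```text
at [0.6333 0.3295 0.3452] [-1.7989e+02  5.0000e-02  1.1047e+02]
(0.4683, 0.3359, 0.35, 110.4) TURN total [-0.0006  0.0003  0.0004] then SHIFT total [ 0.1588 -0.3812 -0.012 ] /row 4 [ 0.0397 -0.0953 -0.003 ]
[249. 191.] ((659.390625, 262.29205322265625), (31.20075225830078, 132.57479858398438), 19.89678382873535)
[125.  91.] ((471.6315612792969, 335.1834716796875), (57.804725646972656, 40.070125579833984), 20.887327194213867)
```

Emit:
apply_moves:
  commands:
    - [0.0397, -0.0953, 0, -0.0006, 0, 0, -1]
    - [0.0397, -0.0953, 0, 0, 0, 0, -1]
    - [0.0397, -0.0953, 0, 0, 0, 0, -1]
    - [0.0397, -0.0953, 0, 0, 0, 0, -1]
    - [0, 0, 0, 0, 0, -0.0555, -1]
    - [0, 0, 0, 0, 0, -0.0555, -1]
    - [0, 0, 0, 0, 0, -0.0555, -1]
    - [0, 0, 0, 0, 0, -0.0555, -1]

```text
clock: 59.02
ee_pos: [0.4687, 0.3359, 0.3468]
orientation: [3.14, 0.003, 2.631]
wrist_force: [-0.2, -0.5, 0.0]
opening: 0.999
grasp_force: 0.0
```

Emit:
apply_moves:
  commands:
    - [0, 0, 0, 0, 0, -0.0555, -1]
    - [0, 0, 0, 0, 0, -0.0555, -1]
    - [0, 0, 0, 0, 0, -0.0555, -1]
    - [0, 0, 0, 0, 0, -0.0555, -1]
    - [0, 0, 0, 0, 0, -0.0555, -1]
    - [0, 0, 0, 0, 0, 0, -1]
    - [0, 0, 0, 0, 0, 0, -1]
    - [0, 0, 0, 0, 0, 0, -1]

```text
clock: 60.02
ee_pos: [0.4689, 0.3359, 0.3472]
orientation: [-3.141, 0.004, -2.787]
wrist_force: [0.1, 0.2, 0.4]
opening: 1.002
grasp_force: 0.0
```

Emit:
apply_moves:
  commands:
    - [0, 0, 0.1, 0, 0, 0, -1]
    - [0, 0, 0.13, 0, 0, 0, -1]
    - [0, 0, 0.13, 0, 0, 0, -1]
    - [0, 0, 0.13, 0, 0, 0, -1]
    - [0, 0, 0.13, 0, 0, 0, -1]
    - [0, 0, 0.08, 0, 0, 0, -1]
    - [0, 0, 0, 0, 0, 0, -1]
    - [0, 0, 0, 0, 0, 0, -1]

```text
clock: 61.02
ee_pos: [0.4711, 0.3366, 0.0689]
orientation: [-3.141, 0.006, -2.786]
wrist_force: [0.1, -0.2, -0.1]
opening: 0.998
grasp_force: 0.0
```

Emit:
apply_moves:
  commands:
    - [0, 0, 0, 0, 0, 0, -1]
    - [0, 0, 0, 0, 0, 0, -1]
    - [0, 0, 0, 0, 0, 0, -1]
    - [0, 0, 0, 0, 0, 0, -1]

```text
clock: 61.52
ee_pos: [0.47, 0.336, 0.0675]
orientation: [-3.141, 0.004, -2.786]
wrist_force: [1.2, 0.4, 0.5]
opening: 0.999
grasp_force: 0.0
```

```bash
python3 - <<'E'
from lev import *
rows((.4685,.3360,.0535,200.5,1))
E
```

```text
at [0.47   0.336  0.0675] [-179.94    0.23 -159.62]
(0.4685, 0.336, 0.0535, 200.5) TURN total [-0.0003  0.0013 -0.0007] then SHIFT total [0.0036 0.0012 0.0349] /row 1 [0.0036 0.0012 0.0349]
```

Emit:
apply_moves:
  commands:
    - [0.0036, 0.001, 0.02, 0, 0.0013, -0.0007, -1]
    - [0, 0, 0.0149, 0, 0, 0, -1]
    - [0, 0, 0, 0, 0, 0, -1]
    - [0, 0, 0, 0, 0, 0, -1]

```text
clock: 62.02
ee_pos: [0.4685, 0.3359, 0.0532]
orientation: [-3.141, -0.0, -2.784]
wrist_force: [0.1, -0.4, -0.1]
opening: 1.001
grasp_force: 0.0
```

Emit:
apply_moves:
  commands:
    - [0, 0, 0, 0, 0, 0, 1]
    - [0, 0, 0, 0, 0, 0, 1]
    - [0, 0, 0, 0, 0, 0, 1]
    - [0, 0, 0, 0, 0, 0, 1]
    - [0, 0, 0, 0, 0, 0, 1]
    - [0, 0, 0, 0, 0, 0, 1]
    - [0, 0, 0, 0, 0, 0, 1]
    - [0, 0, 0, 0, 0, 0, 1]

```text
clock: 63.02
ee_pos: [0.4689, 0.3361, 0.0537]
orientation: [-3.141, 0.001, -2.784]
wrist_force: [0.9, -0.2, 5.5]
opening: 0.477
grasp_force: 52.5
```

Emit:
apply_moves:
  commands:
    - [0, 0, -0.025, 0, 0, 0, 1]
    - [0, 0, -0.1, 0, 0, 0, 1]
    - [0, 0, -0.12, 0, 0, 0, 1]
    - [0, 0, -0.12, 0, 0, 0, 1]
    - [0, 0, 0, 0, 0, 0.05, 1]
    - [0, 0, 0, 0, 0, 0.0511, 1]
    - [0, 0, 0, 0, 0, 0, 1]
    - [0, 0, 0, 0, 0, 0, 1]

```text
clock: 64.03
ee_pos: [0.4681, 0.3359, 0.1988]
orientation: [-3.14, -0.001, -3.099]
wrist_force: [-0.2, 0.1, -0.4]
opening: 0.478
grasp_force: 51.9
```

```bash
python3 - <<'E'
from lev import *
b=np.array([.5372,.1108]);e=np.array([np.cos(.04),np.sin(.04)]); t=b-.045*e; print(t)
rows((t[0],t[1],.2,182.3,5))
E
```

```text
[0.492236   0.10900048]
at [0.4681 0.3359 0.1988] [-1.7991e+02 -5.0000e-02 -1.7756e+02]
(np.float64(0.492235995200256), np.float64(0.10900047996160146), 0.2, 182.3) TURN total [-0.0005 -0.0003  0.0008] then SHIFT total [-0.0375 -0.5691 -0.0029] /row 5 [-0.0075 -0.1138 -0.0006]
```

Emit:
apply_moves:
  commands:
    - [-0.0075, -0.1138, 0, 0, 0, 0, 1]
    - [-0.0075, -0.1138, 0, 0, 0, 0, 1]
    - [-0.0075, -0.1138, 0, 0, 0, 0, 1]
    - [-0.0075, -0.1138, 0, 0, 0, 0, 1]
    - [-0.0075, -0.1138, 0, 0, 0, 0, 1]
    - [0, 0, 0, 0, 0, 0, 1]
    - [0, 0, 0, 0, 0, 0, 1]
    - [0, 0, 0, 0, 0, 0, 1]

```text
clock: 65.03
ee_pos: [0.4924, 0.1101, 0.1994]
orientation: [-3.141, -0.0, -3.099]
wrist_force: [0.4, 0.4, -1.1]
opening: 0.477
grasp_force: 51.9
```

```bash
python3 - <<'E'
from h import *
rows((.4922,.109,.038,182.3,1)); save('wrist','w11.png')
E
```

```text
at [0.4924 0.1101 0.1994] [-1.7995e+02 -2.0000e-02 -1.7758e+02]
(0.4922, 0.109, 0.038, 182.3) TURN total [-0.0003 -0.0001  0.0007] then SHIFT total [ 0.0007 -0.0028  0.4035] /row 1 [ 0.0007 -0.0028  0.4035]
```

View pics/w11.png

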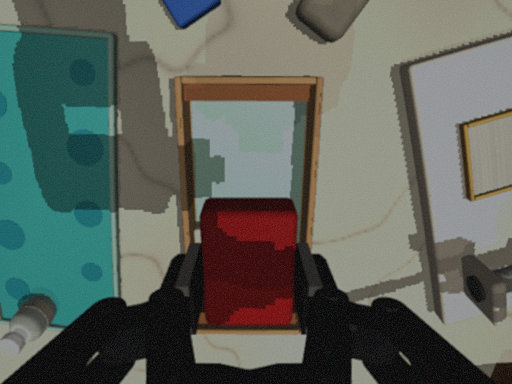

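Red is held square over the box's near half: box near end at row 78, walls at columns 180 and 322. Lowering.

Emit:
apply_moves:
  commands:
    - [0, -0.0028, 0.08, 0, 0, 0, 1]
    - [0, 0, 0.11, 0, 0, 0, 1]
    - [0, 0, 0.11, 0, 0, 0, 1]
    - [0, 0, 0.07, 0, 0, 0, 1]
    - [0, 0, 0.03, 0, 0, 0, 1]
    - [0, 0, 0.01, 0, 0, 0, 1]
    - [0, 0, 0, 0, 0, 0, 1]
    - [0, 0, 0, 0, 0, 0, 1]

```text
clock: 66.08
ee_pos: [0.4937, 0.108, 0.0367]
orientation: [-3.14, 0.002, -3.101]
wrist_force: [0.1, 0.0, -0.3]
opening: 0.475
grasp_force: 51.9
```

Emit:
apply_moves:
  commands:
    - [0, 0, 0.005, 0, 0, 0, 1]
    - [0, 0, 0, 0, 0, 0, 1]
    - [0, 0, 0, 0, 0, 0, 1]

```text
clock: 66.45
ee_pos: [0.4927, 0.1079, 0.0336]
orientation: [-3.14, 0.0, -3.101]
wrist_force: [0.9, -0.8, -1.3]
opening: 0.476
grasp_force: 51.9
```

Emit:
apply_moves:
  commands:
    - [0, 0, 0.004, 0, 0, 0, 1]
    - [0, 0, 0, 0, 0, 0, 1]
    - [0, 0, 0, 0, 0, 0, 1]

```text
clock: 66.82
ee_pos: [0.4927, 0.1079, 0.0319]
orientation: [-3.14, -0.0, -3.101]
wrist_force: [-0.6, -0.0, -1.0]
opening: 0.478
grasp_force: 51.9
```

Emit:
apply_moves:
  commands:
    - [0, 0, 0.004, 0, 0, 0, 1]
    - [0, 0, 0, 0, 0, 0, 1]
    - [0, 0, 0, 0, 0, 0, 1]

```text
clock: 67.2
ee_pos: [0.4927, 0.1079, 0.0303]
orientation: [-3.14, 0.0, -3.101]
wrist_force: [-0.2, -0.0, -0.8]
opening: 0.477
grasp_force: 51.9
```

Emit:
apply_moves:
  commands:
    - [0, 0, 0.003, 0, 0, 0, 1]
    - [0, 0, 0, 0, 0, 0, 1]
    - [0, 0, 0, 0, 0, 0, 1]

```text
clock: 67.58
ee_pos: [0.4929, 0.108, 0.0297]
orientation: [-3.14, -0.0, -3.101]
wrist_force: [-2.2, -1.2, 4.7]
opening: 0.474
grasp_force: 52.5
```

Emit:
apply_moves:
  commands:
    - [0, 0, 0.002, 0, 0, 0, 1]
    - [0, 0, 0, 0, 0, 0, 1]
    - [0, 0, 0, 0, 0, 0, 1]

```text
clock: 67.95
ee_pos: [0.4929, 0.1079, 0.0297]
orientation: [-3.14, -0.001, -3.101]
wrist_force: [-6.1, -0.9, 13.4]
opening: 0.479
grasp_force: 53.5
```

Emit:
apply_moves:
  commands:
    - [0, 0, -0.003, 0, 0, 0, 1]
    - [0, 0, 0, 0, 0, 0, -0.1]
    - [0, 0, 0, 0, 0, 0, -0.25]
    - [0, 0, 0, 0, 0, 0, -0.25]
    - [0, 0, -0.05, 0, 0, 0, -0.25]
    - [0, 0, -0.12, 0, 0, 0, -0.25]
    - [0, 0, -0.13, 0, 0, 0, -0.25]
    - [0, 0, -0.13, 0, 0, 0, -1]

```text
clock: 68.95
ee_pos: [0.4924, 0.1081, 0.203]
orientation: [-3.14, -0.0, -3.101]
wrist_force: [1.3, -0.0, -0.7]
opening: 0.819
grasp_force: 0.0
```

```bash
python3 - <<'E'
from h import *
rows((.50,-.307,.24,182,10))
E
```

```text
at [0.4924 0.1081 0.203 ] [-1.7994e+02 -1.0000e-02 -1.7769e+02]
(0.5, -0.307, 0.24, 182) TURN total [-0.0004 -0.0001  0.0017] then SHIFT total [ 0.0171 -1.0378 -0.0925] /row 10 [ 0.0017 -0.1038 -0.0093]
```

Emit:
apply_moves:
  commands:
    - [0.0017, -0.1038, -0.0093, 0, 0, 0.0017, -1]
    - [0.0017, -0.1038, -0.0093, 0, 0, 0, -1]
    - [0.0017, -0.1038, -0.0093, 0, 0, 0, -1]
    - [0.0017, -0.1038, -0.0093, 0, 0, 0, -1]
    - [0.0017, -0.1038, -0.0093, 0, 0, 0, -1]
    - [0.0017, -0.1038, -0.0093, 0, 0, 0, -1]
    - [0.0017, -0.1038, -0.0093, 0, 0, 0, -1]
    - [0.0017, -0.1038, -0.0093, 0, 0, 0, -1]

```text
clock: 69.95
ee_pos: [0.4989, -0.2253, 0.2316]
orientation: [-3.141, 0.0, -3.107]
wrist_force: [0.1, -0.4, -0.3]
opening: 0.997
grasp_force: 0.0
```

Emit:
apply_moves:
  commands:
    - [0.0017, -0.1038, -0.0093, 0, 0, 0, -1]
    - [0.0017, -0.1038, -0.0093, 0, 0, 0, -1]
    - [0, 0, 0, 0, 0, 0, -1]
    - [0, 0, 0, 0, 0, 0, -1]
    - [0, 0, 0, 0, 0, 0, -1]
    - [0, 0, 0, 0, 0, 0, -1]

```text
clock: 70.7
ee_pos: [0.5007, -0.3061, 0.2391]
orientation: [-3.141, -0.0, -3.105]
wrist_force: [0.5, 0.5, -0.0]
opening: 0.999
grasp_force: 0.0
```

```bash
python3 - <<'E'
from h import *
import pickle
rows((.50,-.307,.24,182,10)); p=vision.camera_params('wrist'); pickle.dump((p,pose()),open('w12.pkl','wb')); save('wrist','w12.png',k=1.5)
E
```

```text
at [ 0.5007 -0.3061  0.2391] [-179.95   -0.   -177.93]
(0.5, -0.307, 0.24, 182) TURN total [-0.0003 -0.      0.0004] then SHIFT total [ 0.0019 -0.0023 -0.0022] /row 10 [ 0.0002 -0.0002 -0.0002]
```

View pics/w12.png

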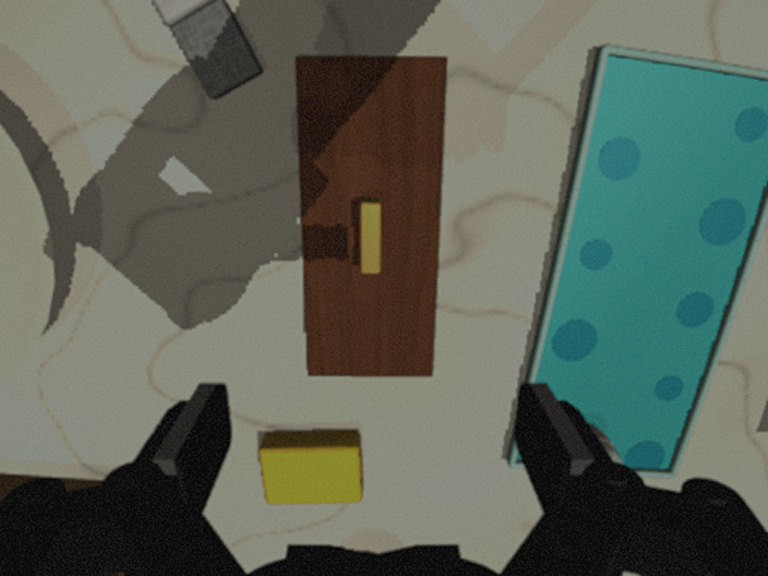

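The cover spans corners (297,57)-(433,376), with its bar handle at (361-380,203-273), square to the tool.

```bash
python3 - <<'E'
from mw import *
import pickle
p,_=pickle.load(open('w12.pkl','rb'))
q(p,[(297,57),(447,57),(433,376),(308,376)],.008,'cover')
q(p,[(361,203),(380,203),(381,273),(361,273)],.03,'bar')
rows((.50,-.307,.031,182,4))
E
```

```text
cover ctr [ 0.5019 -0.3085] sides [0.0978 0.234  0.0994 0.2341] yaw 1.8
bar ctr [ 0.5015 -0.3087] sides [0.0126 0.0487 0.0138 0.0487] yaw 2.5
at [ 0.5007 -0.3062  0.2392] [-179.94    0.   -177.94]
(0.5, -0.307, 0.031, 182) TURN total [-0.0003  0.      0.0003] then SHIFT total [ 0.0019 -0.0019  0.5205] /row 4 [ 0.0005 -0.0005  0.1301]
```

Emit:
apply_moves:
  commands:
    - [-0.001, -0.004, 0.09, 0, 0, 0, -1]
    - [0, 0, 0.11, 0, 0, 0, -1]
    - [0, 0, 0.11, 0, 0, 0, -1]
    - [0, 0, 0.1, 0, 0, 0, -1]
    - [0, 0, 0.06, 0, 0, 0, -1]
    - [0, 0, 0.04, 0, 0, 0, -1]
    - [0, 0, 0, 0, 0, 0, -1]
    - [0, 0, 0, 0, 0, 0, -1]

```text
clock: 71.75
ee_pos: [0.5019, -0.3094, 0.0365]
orientation: [-3.139, 0.002, -3.107]
wrist_force: [-0.0, 0.5, 0.3]
opening: 0.999
grasp_force: 0.0
```

Emit:
apply_moves:
  commands:
    - [0, 0, 0, 0, 0, 0, -1]
    - [0, 0, 0, 0, 0, 0, -1]
    - [0, 0, 0, 0, 0, 0, -1]

```text
clock: 72.12
ee_pos: [0.5012, -0.309, 0.0356]
orientation: [-3.14, 0.001, -3.107]
wrist_force: [0.1, -0.3, -1.0]
opening: 1.002
grasp_force: 0.0
```

Emit:
apply_moves:
  commands:
    - [0, 0.001, 0.011, 0, 0, 0, -1]
    - [0, 0, 0, 0, 0, 0, 0]
    - [0, 0, 0, 0, 0, 0, 1]
    - [0, 0, 0, 0, 0, 0, 1]
    - [0, 0, 0, 0, 0, 0, 1]
    - [0, 0, 0, 0, 0, 0, 1]
    - [0, 0, 0, 0, 0, 0, 1]
    - [0, 0, 0, 0, 0, 0, 1]
  grip_force: 70

```text
clock: 73.12
ee_pos: [0.5013, -0.3086, 0.0311]
orientation: [-3.14, 0.001, -3.107]
wrist_force: [-0.1, 0.8, 2.7]
opening: 0.142
grasp_force: 71.9
```

Emit:
apply_moves:
  commands:
    - [0, 0, 0, 0, 0, 0, 1]
    - [0, 0, 0, 0, 0, 0, 1]
    - [0, 0, 0, 0, 0, 0, 1]
    - [0, 0, 0, 0, 0, 0, 1]

```text
clock: 73.62
ee_pos: [0.5013, -0.3087, 0.0311]
orientation: [-3.14, 0.001, -3.107]
wrist_force: [0.1, -0.0, 5.1]
opening: 0.141
grasp_force: 72.1
```

Emit:
apply_moves:
  commands:
    - [0, 0, -0.02, 0, 0, 0, 1]
    - [0, 0, -0.08, 0, 0, 0, 1]
    - [0, 0, -0.12, 0, 0, 0, 1]
    - [0, 0, -0.12, 0, 0, 0, 1]
    - [0, 0, -0.1, 0, 0, 0, 1]
    - [0, 0, 0, 0, 0, 0, 1]
    - [0, 0, 0, 0, 0, 0, 1]

```text
clock: 74.5
ee_pos: [0.5002, -0.3074, 0.2049]
orientation: [3.14, -0.002, -3.107]
wrist_force: [-0.1, 0.5, -2.4]
opening: 0.144
grasp_force: 71.4
```

```bash
python3 - <<'E'
from h import *
import pickle
p,(P,M)=pickle.load(open('w7.pkl','rb'))
p['origin']=np.array(p['origin'])+np.array([.4924,.1101,.1994])-P
A,B=pt(p,(177,77.5),.044),pt(p,(323,77),.044); m=(A+B)/2; a=B-A
print(A,B,np.linalg.norm(a), m+.128*np.array([a[1],-a[0],0])/np.linalg.norm(a),np.degrees(np.arctan2(-a[0],a[1])))
rows((.5372,.1108,.2,182.35,11))
E
```

```text
[0.41513738 0.04881664 0.044     ] [0.40973457 0.16475684 0.044     ] 0.11606602444483428 [0.54029722 0.11274507 0.044     ] 2.6680521609666092
at [ 0.5002 -0.3074  0.2049] [ 1.7993e+02 -1.3000e-01 -1.7799e+02]
(0.5372, 0.1108, 0.2, 182.35) TURN total [ 0.0004 -0.0007 -0.0019] then SHIFT total [-0.1353  1.0408  0.0124] /row 11 [-0.0123  0.0946  0.0011]
```

Emit:
apply_moves:
  commands:
    - [0, 0, 0, 0, 0, -0.0022, 1]
    - [-0.0125, 0.0946, 0, 0, 0, 0, 1]
    - [-0.0125, 0.0946, 0, 0, 0, 0, 1]
    - [-0.0125, 0.0946, 0, 0, 0, 0, 1]
    - [-0.0125, 0.0946, 0, 0, 0, 0, 1]
    - [-0.0125, 0.0946, 0, 0, 0, 0, 1]
    - [-0.0125, 0.0946, 0, 0, 0, 0, 1]
    - [-0.0125, 0.0946, 0, 0, 0, 0, 1]

```text
clock: 75.5
ee_pos: [0.5241, -0.0407, 0.2048]
orientation: [-3.141, -0.003, -3.1]
wrist_force: [-0.6, -0.3, -1.5]
opening: 0.141
grasp_force: 71.4
```

Emit:
apply_moves:
  commands:
    - [-0.0125, 0.0946, 0, 0, 0, 0, 1]
    - [-0.0125, 0.0946, 0, 0, 0, 0, 1]
    - [-0.0125, 0.0946, 0, 0, 0, 0, 1]
    - [-0.0125, 0.0946, 0, 0, 0, 0, 1]
    - [0, 0, 0, 0, 0, 0, 1]
    - [0, 0, 0, 0, 0, 0, 1]
    - [0, 0, 0, 0, 0, 0, 1]

```text
clock: 76.38
ee_pos: [0.5384, 0.109, 0.2058]
orientation: [-3.14, -0.001, -3.101]
wrist_force: [-0.7, 0.8, -1.3]
opening: 0.139
grasp_force: 71.4
```

```bash
python3 - <<'E'
from h import *
rows((.5385,.1105,.085,182.4,1))
E
```

```text
at [0.5384 0.109  0.2058] [-1.7993e+02 -5.0000e-02 -1.7768e+02]
(0.5385, 0.1105, 0.085, 182.4) TURN total [-0.0004 -0.0003 -0.0004] then SHIFT total [-0.0004  0.0038  0.3021] /row 1 [-0.0004  0.0038  0.3021]
```

Emit:
apply_moves:
  commands:
    - [0, 0.0038, 0.08, 0, 0, 0, 1]
    - [0, 0, 0.1, 0, 0, 0, 1]
    - [0, 0, 0.08, 0, 0, 0, 1]
    - [0, 0, 0.042, 0, 0, 0, 1]
    - [0, 0, 0, 0, 0, 0, 1]
    - [0, 0, 0, 0, 0, 0, 1]
    - [0, 0, 0, 0, 0, 0, 1]

```text
clock: 77.25
ee_pos: [0.5397, 0.1113, 0.0871]
orientation: [-3.14, 0.003, -3.1]
wrist_force: [0.4, 0.3, -1.7]
opening: 0.142
grasp_force: 71.4
```

```bash
python3 - <<'E'
from h import *
rows((.5385,.1105,.076,182.4,1)); save('top','t4.png',(190,130,330,250),4)
E
```

```text
at [0.5397 0.1113 0.0871] [-1.7993e+02  1.7000e-01 -1.7760e+02]
(0.5385, 0.1105, 0.076, 182.4) TURN total [-0.0004  0.0009 -0.    ] then SHIFT total [ 0.003  -0.0019  0.0278] /row 1 [ 0.003  -0.0019  0.0278]
```

Emit:
apply_moves:
  commands:
    - [0.003, -0.0019, 0.012, 0, 0.0009, 0, 1]
    - [0, 0, 0.014, 0, 0, 0, 1]
    - [0, 0, 0, 0, 0, 0, 1]
    - [0, 0, 0, 0, 0, 0, 1]

```text
clock: 77.8
ee_pos: [0.5373, 0.1105, 0.075]
orientation: [-3.14, -0.003, -3.1]
wrist_force: [-0.3, 0.5, -1.0]
opening: 0.143
grasp_force: 71.4
```

Emit:
apply_moves:
  commands:
    - [0, 0, 0.006, 0, 0, 0, 1]
    - [0, 0, 0, 0, 0, 0, 1]
    - [0, 0, 0, 0, 0, 0, 1]

```text
clock: 78.18
ee_pos: [0.5374, 0.1105, 0.0728]
orientation: [-3.14, -0.003, -3.1]
wrist_force: [-0.7, 1.4, -1.4]
opening: 0.144
grasp_force: 71.4
```

Emit:
apply_moves:
  commands:
    - [0, 0, 0.005, 0, 0, 0, 1]
    - [0, 0, 0, 0, 0, 0, 1]
    - [0, 0, 0, 0, 0, 0, 1]

```text
clock: 78.55
ee_pos: [0.5374, 0.1105, 0.0707]
orientation: [-3.14, -0.003, -3.1]
wrist_force: [0.6, 0.3, -1.8]
opening: 0.141
grasp_force: 71.4
```

The cover is inside the walls without contact. Continue down.

Emit:
apply_moves:
  commands:
    - [0, 0, 0.006, 0, 0, 0, 1]
    - [0, 0, 0, 0, 0, 0, 1]
    - [0, 0, 0, 0, 0, 0, 1]

```text
clock: 78.92
ee_pos: [0.5373, 0.1105, 0.0683]
orientation: [-3.141, -0.003, -3.1]
wrist_force: [0.6, -1.2, -0.7]
opening: 0.146
grasp_force: 71.4
```

Emit:
apply_moves:
  commands:
    - [0, 0, 0.005, 0, 0, 0, 1]
    - [0, 0, 0, 0, 0, 0, 1]
    - [0, 0, 0, 0, 0, 0, 1]

```text
clock: 79.3
ee_pos: [0.5373, 0.1105, 0.0663]
orientation: [-3.14, -0.003, -3.1]
wrist_force: [-0.2, -0.4, -1.2]
opening: 0.141
grasp_force: 71.4
```

Emit:
apply_moves:
  commands:
    - [0, 0, 0.004, 0, 0, 0, 1]
    - [0, 0, 0, 0, 0, 0, 1]
    - [0, 0, 0, 0, 0, 0, 1]

```text
clock: 79.68
ee_pos: [0.5376, 0.1105, 0.0651]
orientation: [-3.14, -0.002, -3.1]
wrist_force: [-1.3, 0.5, 2.4]
opening: 0.145
grasp_force: 71.8
```

Contact came at 65.1 mm, so the cover rests on its ledges. Release, then retreat up and sideways, clear of the scene.

Emit:
apply_moves:
  commands:
    - [0, 0, 0.001, 0, 0, 0, 1]
    - [0, 0, 0, 0, 0, 0, 0.5]
    - [0, 0, 0, 0, 0, 0, 0.2]
    - [0, 0, 0, 0, 0, 0, 0]
    - [0, 0, 0, 0, 0, 0, 0]
    - [0, 0, -0.03, 0, 0, 0, 0]
    - [0, 0, -0.08, 0, 0, 0, 0]
    - [0, 0, -0.12, 0, 0, 0, 0]

```text
clock: 80.68
ee_pos: [0.5366, 0.1106, 0.1568]
orientation: [-3.141, -0.005, -3.1]
wrist_force: [0.5, 0.5, 0.3]
opening: 0.499
grasp_force: 0.0
```

Emit:
apply_moves:
  commands:
    - [0, 0, -0.13, 0, 0, 0, 0]
    - [0, 0, -0.13, 0, 0, 0, 0]
    - [0.05, -0.08, 0, 0, 0, 0, 0]
    - [0.05, -0.1, 0, 0, 0, 0, 0]
    - [0.05, -0.1, 0, 0, 0, 0, 0]
    - [0.05, -0.1, 0, 0, 0, 0, 0]
    - [0.05, -0.1, 0, 0, 0, 0, 0]
    - [0.05, -0.1, 0, 0, 0, 0, 0]

```text
clock: 81.68
ee_pos: [0.427, -0.1273, 0.2619]
orientation: [-3.14, -0.001, -3.1]
wrist_force: [0.4, -0.3, 0.2]
opening: 0.501
grasp_force: 0.0
```

Emit:
apply_moves:
  commands:
    - [0, -0.1, 0, 0, 0, 0, 0]
    - [0, -0.1, 0, 0, 0, 0, 0]
    - [0, 0, 0, 0, 0, 0, 0]
    - [0, 0, 0, 0, 0, 0, 0]
    - [0, 0, 0, 0, 0, 0, 0]

```text
clock: 82.3
ee_pos: [0.4311, -0.2051, 0.2612]
orientation: [-3.14, -0.003, -3.098]
wrist_force: [0.7, -0.3, -0.8]
opening: 0.498
grasp_force: 0.0
```

```bash
python3 - <<'E'
from h import *
a=vision.camera('top')[120:265,110:310,::-1]; b=vision.camera('scene')[90:330,120:500,::-1]
a=cv2.resize(a,None,fx=3.3,fy=3.3,interpolation=cv2.INTER_CUBIC)[:,:]; b=cv2.resize(b,(660,int(240*660/380)))
b=b[:600-a.shape[0]] if False else cv2.resize(b,(190*2,120*2)); 
c=np.zeros((a.shape[0],800,3),np.uint8)
a=cv2.resize(a,(420,int(a.shape[0]*420/a.shape[1]))); c[:a.shape[0],:420]=a; c[:240,420:800]=b
cv2.imwrite('pics/f.png',c[:310])
E
```

```text
(no output)
```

View pics/f.png

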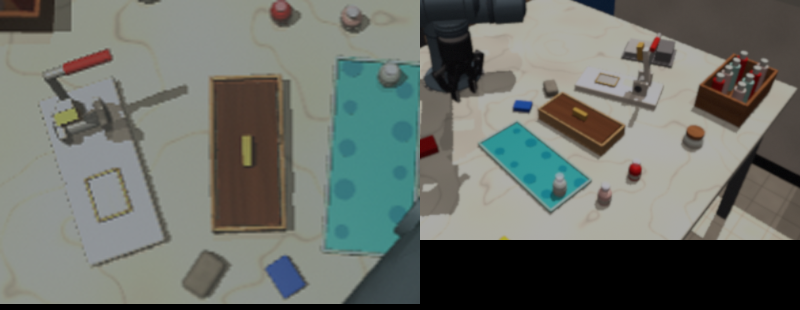

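The cover lies centred and level inside the box at (247,152). The lever is up at (80,65), the tray is clear of soaps, and the bottles and pumice have not moved. Handing in.

```bash
python3 -c "
from plant import arm
print(arm.close_job())"
```

```text
the job is handed in; nothing more can be done
None
```

Job handed in: ivory then red (pink was absent) were stamped and laid flat in the gift box, the cover sits on its ledges and the lever is up; the hand-in call returned no verdict.

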